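# Pack the root elevator into the locked instrument cassette

## Robot

A 6-joint arm with a two-finger parallel gripper is mounted at the origin on a cart in front of the work surface, level with it; the furniture and walls round the work are solid. World frame = base frame: x ahead of the robot, y to its left, z up, the work surface at z = 0. Lengths are in m, angles in rad, forces in N, time in s.
With the tool pointing down it reaches from about 0.35 to 0.975 m from the base axis. Payload 4.9 kg.
Tool frame: the origin (TCP) lies midway between the tips of the shut fingers; the grasp point (between the pads) lies ctrl.grip_point_offset behind it (ctrl.grip_point_offset is the distance from the TCP to the grasp point, in m); x points along the fingers, y is the direction in which the jaws open and shut, and the axes are right-handed (so a half turn about x gives the same grasp; the last joint's range is limited). The gripper opens to 85 mm and grips with 20 to 120 N. Pads are 22 mm wide; open, the fingers measure 114 mm over their backs; the gripper's body (76 mm by 85 mm) begins 54 mm behind the grasp point. The pads swing forward as they close: fully open they stand 13 mm farther back than shut.
Start: joints at [-1.413, 0.053, 1.613, -0, 1.476, -0.119], TCP at [0.171, -0.601, 0.231] pointing down, gripper open.
Joint ranges: [-3.01, 3.01], [-1.01, 2.22], [0.06, 2.58], [-1.02, 4.17], [0.09, 2.62], [-3.14, 3.14]. Speed limits (rad/s): [2.57, 2.57, 3.14, 3.14, 3.14, 3.14].

## Interface

Orientations are given as a rotation vector (axis times angle).
In Python, from station import ctrl gives the robot as it stands. The module is installed in compiled form; this text tells all that it offers.
- The arm moves only by the tool drive_tool, never from a script. Its argument "commands" is text: rows parted by semicolons, each of 5 numbers parted by spaces: the closure, from -1 (fully open) to 1 (shut), so that 0 is half open, then the shift along the tool's x, y, z in units of 40 mm (1.0 is 40 mm), then the turn about the tool's x in units of 5 degrees (1.0 is 5 degrees). A call has 1 to 8 rows; each row is the pose to reach, as a shift and turn from the pose commanded when the call began, along the tool's axes at that moment; what a row does not reach only later rows make up. A row lasts 1/12 s, in which the tool goes at most 41.7 mm and 7.16 degrees, less where a joint would pass 70% of its speed; a pose out of reach is approached as far as the arm can. A call with a gripper value outside its range is refused whole. The fingers move at their own pace and stop on an object; "newtons" is the grip in N (left out, the last holds). Time passes only in rows, so rows that repeat a pose let the fingers close. It gives the time, the measured TCP pose, the force and the opening at its end, in the units of the state.
- ctrl.get_obs(): the state, without advancing time (a new reading comes with each control period).
- ctrl.get_image(name): name is "scene" or "top"; returns (picture, depth): 420x560x3 uint8, blue, green, red; 420x560 float32, m along the optical axis (not along the pixel's ray), 0 where there is no reading.
- ctrl.camera_info(name): a dict with "K" (3x3 intrinsics, pixels), "k1" (the pictures are not rectified: a ray, as slopes to the right and down, at radius r is drawn at 1 + k1 r^2 times it, then the intrinsics apply), "T" (4x4, takes a point from camera to world coordinates). Camera axes: x right, y down, z forward; pixel columns grow to the right and rows downward; lengths in m; the calibration is good to about 2 mm. A picture is of the moment at which its call begins. camera_info takes no time and is no camera call.
- ctrl.finish_job(): hands the job in, once; it reports no verdict.
The state is a dict: "t": time; "q": joint angles; "dq": joint speeds; "effort": joint torques, N m; "tool_pos": TCP position; "tool_rot": TCP orientation; "contact_force": force on the tool from outside, world axes, zero at the start; "wrist_torque": the same for the moment, N m; "opening": finger opening in m.
Only numpy, scipy, OpenCV 4.12 (cv2) and the standard library are available. Lean on these libraries where they do the work, as an engineer would, in place of code of your own. Each camera call takes 0.05 s, during which the arm holds its last target.

## Task

Complete the steel instrument cassette for the steriliser: free its lid by sliding the lock bar on its front, swing the lid fully open, and lay the thick-handled root elevator from the trolley top flat across the two rails in the empty front notch. Then shut the lid and slide the lock bar fully home so that the cassette is locked again, leaving the two instruments in the cassette in their notches and not shifting the gauze packet, the sharps pot or the contra-angle handpiece.

Things in the scene. Friction and masses are not known exactly. Their poses are not given: they have to be found in the camera images.
- cassette: steel instrument cassette, fixed to the trolley top, 130 mm deep (its x) x 200 mm wide (its y). Origin: centre of its underside, on the trolley top; x points from its front (lock bar) to its hinged back, z up. Walls 2.6 mm thick end 34 mm, the shut lid's top face lies 37.5 mm above the trolley top. Inside are two rails (see notch)
- lock_bar (a joint): steel bar that slides along y on the cassette's front. 0 = home: its two claws stand over two tabs of the lid's front edge and the lid cannot be lifted. Pushed towards the cassette's +y it grows to 0.026 m (hard stop); below 0.020 m the claws still hold the lid. Friction 1.5 N, no spring: it stays where it is left
- thumb_tab (a point): on the upstanding thumb tab near the -y end of the lock bar (home: 80 mm in front of and 86 mm to -y of the cassette's centre); moves with the bar. The tab is a plate 20 mm (x) x 4 mm (y), 26 to 64 mm above the trolley top; this point is its middle in x and y, 55 mm up. Push it along y on either broad face; claws beside it end 43 mm up, the lid handle stands 30 mm farther back
- lid (a joint): perforated steel lid hinged along the cassette's back top edge. 0 = shut; it opens upward and backward to 1.75 rad (hard stop). Mass 0.26 kg, damped hinge: let go beyond about 1.65 rad it rests open on its stop, let go below about 1.2 rad it sinks shut by itself in about a second
- lid_handle (a point): middle of the top rod of the upright bow handle on the lid; moves with the lid. Rod 9 mm thick, straight for 64 mm along the cassette's y (legs 80 mm apart), its centre 38.5 mm above the lid's top face (34 mm free under it), 13 mm behind the lid's front edge; 76 mm above the trolley top when shut
- lid_hinge (a point): middle of the lid's hinge axis, which is parallel to the cassette's y, 65 mm behind the cassette's centre and 36 mm above the trolley top. With the lid shut the handle rod is 115 mm in front of the axis and 40 mm above it
- notch (a point): where the middle of the elevator handle belongs: front notch, 20 mm above the trolley top, axes as the cassette. Two rails 7 mm thick run along x at y = -24 and +24 mm from here; instruments lie across both, parallel to y, on seats 6 mm below this point, between round-topped posts ending 5 mm above it. This notch is 17 mm wide; between the rails 35 mm to its front and back are free for fingers
- elevator_mid (a point): middle of the thick handle (half-way up) of the root elevator, a steel hand instrument 128 mm long on the trolley top left of the cassette; handle 12 mm thick and high, 86 mm long (43 mm either side of this point along x), thin working end beyond it at +x. x along it, z up; about 55 g. It may lie either way round in the notch
- elevator: the same root elevator; origin on its underside, 13 mm along x from the middle of its handle towards the working end
- curette_mid (a point): middle of the curette (thin double-ended instrument, 172 mm long, 9 mm thick) in the cassette's middle notch, 26 mm behind the cassette's centre
- mirror_mid (a point): middle of the handle of the mouth mirror (149 mm long, handle 9 mm thick) in the cassette's rear notch, 45 mm behind the cassette's centre
- gauze_packet: flat white and green carton, 86 x 85 x 19 mm, behind the elevator; origin at the centre of its underside. Bystander
- contra_angle: bent steel handpiece, 114 mm long, 17 mm thick, on the left of the trolley top; origin on its underside. Bystander
- sharps_pot: small yellow pot with a red lid, 64 mm across, 78 mm high, behind and left of the elevator; origin at the centre of its underside. Bystander

How it is judged:
On the way, in this order (a step that is already met when the one before it is completed fails the run):
1. the lock bar is pushed clear of the lid's tabs (more than 21 mm) (value of joint lock_bar above 0.021 m), for 0.2 s.
2. the lid stands open, leaning back (more than 1.6 rad) (value of joint lid above 1.6 rad), for 0.3 s.
3. the elevator lies released in the front notch on both rails, the lid still open (x of elevator_mid in the frame of notch between -0.006 and 0.006 m and y of elevator_mid in the frame of notch between -0.014 and 0.014 m and z of elevator_mid in the frame of notch below 0.004 m and contact force between the fingers and elevator below 0.05 N and value of joint lid above 1.4 rad), for 0.2 s.
4. the lid is shut (value of joint lid below 0.03 rad), for 0.2 s.
At the end, for the whole second after the job is handed in: Lid shut (under 0.03 rad), lock bar home (within 5 mm), elevator at rest on both rails in the front notch (its middle within 6 mm across, 14 mm along and 4 mm in height of the notch point, within 0.12 rad of the cassette's y); curette and mirror still in their notches (within 7 mm) (value of joint lock_bar below 0.005 m and value of joint lid below 0.03 rad and x of elevator_mid in the frame of notch between -0.006 and 0.006 m and y of elevator_mid in the frame of notch between -0.014 and 0.014 m and z of elevator_mid in the frame of notch between -0.004 and 0.004 m and angle between the x axis of elevator_mid and the y axis of cassette, either way round below 0.12 rad and x of curette_mid in the frame of cassette between 0.019 and 0.034 m and z of each of curette_mid, mirror_mid in the frame of cassette below 0.023 m and x of mirror_mid in the frame of cassette between 0.038 and 0.053 m and linear speed of elevator below 0.02 m/s); the robot touches nothing.
It fails at once if the gauze packet, the contra-angle handpiece or the sharps pot is shifted by more than 30 mm (distance of any of gauze_packet, contra_angle, sharps_pot from where it was at the start of the episode above 0.03 m).
It also fails if it takes over 64 s, if anything falls off the work surface, if the arm or the gripper's body presses on something with over 40 N, if the wrist force passes 120 N, or if a joint passes its speed limit or range.

## Working session

There is one attempt and no reset: what is moved stays moved. The work goes in short steps, Python scripts to look and compute and a tool call to move; the robot and the scene stay as the last step left them, time stands still between calls to the robot, and variables do not carry over. Pictures are saved under pics/ and viewed, and the job is handed in when it is done.

Besides the shell and the picture viewer there is one more tool, called by a JSON object that holds its "api" and its "payload". drive_tool: Moves the arm, as the interface text tells. Its arguments: {"type":"object","properties":{"commands":{"type":"string"},"newtons":{"type":"number"}},"required":["commands"]}

```bash
mkdir -p pics; python3 - <<'E'
from station import ctrl
import cv2, numpy as np
print(ctrl.get_obs()); print(ctrl.grip_point_offset)
for n in ("scene","top"):
    i=ctrl.camera_info(n); print(n,i)
    p,d=ctrl.get_image(n); cv2.imwrite(f"pics/{n}0.png",p); np.save(f"pics/{n}0.npy",d)
E
```

```text
{'t': 0.0, 'q': array([-1.41299948e+00,  5.33181723e-02,  1.61428679e+00, -5.24608814e-06,
        1.47599299e+00, -1.19013065e-01]), 'dq': array([-5.02118844e-04, -4.91269747e-04,  1.20286245e-03, -7.11841750e-05,
        8.31816728e-04, -1.24310380e-03]), 'effort': array([-3.07502805e-04, -3.93684018e+01, -3.70172989e+01, -2.03419104e-04,
        7.01311394e-03,  1.14133258e-05]), 'tool_pos': array([ 0.1706986 , -0.60059557,  0.23009131]), 'tool_rot': array([ 2.07403625,  0.29101012, -2.07412861]), 'contact_force': array([-0.45097492,  0.37344395,  0.26963247]), 'wrist_torque': array([-0.02510222, -0.03380867, -0.01745139]), 'opening': 0.08544213555920417}
0.0187
scene {'K': array([[453.88730679,   0.        , 279.43695046],
       [  0.        , 453.88730679, 209.72875106],
       [  0.        ,   0.        ,   1.        ]]), 'k1': -0.050508287519275476, 'T': array([[-0.71891151, -0.5244132 ,  0.4562423 ,  0.07311251],
       [-0.69508008,  0.54752399, -0.46591968,  0.50998153],
       [-0.00546918, -0.65207996, -0.75813047,  0.79866504],
       [ 0.        ,  0.        ,  0.        ,  1.        ]])}
top {'K': array([[512.65249814,   0.        , 276.06784839],
       [  0.        , 512.65249814, 206.19243709],
       [  0.        ,   0.        ,   1.        ]]), 'k1': -0.18582825322072105, 'T': array([[-0.02042063, -0.99569669,  0.09039414,  0.41315321],
       [-0.99962401,  0.02198834,  0.01638117,  0.06090814],
       [-0.01829829, -0.09002564, -0.99577134,  1.20738964],
       [ 0.        ,  0.        ,  0.        ,  1.        ]])}
```

View pics/scene0.png

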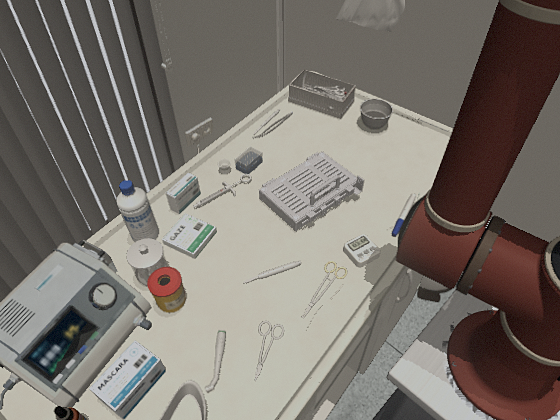

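View pics/top0.png

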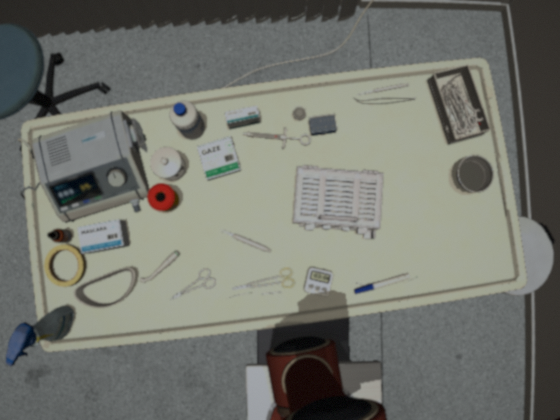

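The top view shows the cassette at about (338,200), with the lock bar along its front edge at row 230, and the elevator at about (245,240). In the scene view the cassette is at (312,190) and the elevator at (272,271). Next I'll crop in and measure.

```bash
cat > h.py <<'E'
import numpy as np, cv2
from station import ctrl
from scipy.spatial.transform import Rotation as R
def ray(n,uv):
    i=ctrl.camera_info(n); K=i["K"];k=i["k1"]
    uv=np.atleast_2d(np.float64(uv))
    s=cv2.undistortPoints(uv[:,None],K,np.array([k,0,0,0.]))[:,0]
    return np.c_[s,np.ones(len(s))],i["T"]
def plane(n,uv,z):
    s,T=ray(n,uv); d=s@T[:3,:3].T; o=T[:3,3]
    return o+d*((z-o[2])/d[:,2])[:,None]
def dep(n,uv,D):
    s,T=ray(n,uv); uv=np.atleast_2d(uv).astype(int)
    z=D[uv[:,1],uv[:,0]]
    return (s*z[:,None])@T[:3,:3].T+T[:3,3]
def cloud(n,D):
    v,u=np.nonzero(D>0); uv=np.c_[u,v]
    return uv,dep(n,uv,D)
def proj(n,P):
    i=ctrl.camera_info(n);T=i["T"]
    p=(np.atleast_2d(P)-T[:3,3])@T[:3,:3]; s=p[:,:2]/p[:,2:]; r2=(s**2).sum(1)
    return (s*(1+i["k1"]*r2)[:,None])@i["K"][:2,:2].T+i["K"][:2,2]
def crop(img,x0,y0,x1,y1,f,name):
    cv2.imwrite(name,cv2.resize(img[y0:y1,x0:x1],None,fx=f,fy=f,interpolation=cv2.INTER_CUBIC))
E
python3 - <<'E'
from h import *
a=cv2.imread("pics/scene0.png");b=cv2.imread("pics/top0.png")
crop(a,220,140,380,300,5,"/tmp/x.png")
crop(a,240,140,380,240,5,"pics/sc1.png"); crop(b,280,150,400,250,6,"pics/tc1.png"); crop(b,210,220,280,260,8,"pics/te1.png")
for n in("scene","top"):
    D=np.load(f"pics/{n}0.npy"); uv,P=cloud(n,D)
    m=(P[:,0]>.3)&(P[:,0]<.6)&(P[:,1]>.1)&(P[:,1]<.3)
    print(n,(D>0).mean(),np.percentile(P[m,2],[1,10,50,90,99]))
    m=(P[:,0]>.35)&(P[:,0]<.7)&(P[:,1]<.05)&(P[:,1]>-.25)&(P[:,2]>.03)&(P[:,2]<.1)
    print(P[m].min(0),P[m].max(0),m.sum())
E
```

```text
scene 0.9959948979591837 [-0.00222692 -0.00056261  0.00136544  0.00360835  0.01256211]
[ 0.43966814 -0.17055759  0.03001084] [0.69991063 0.04200996 0.08335037] 3603
top 0.9961352040816327 [-0.00452912 -0.00204138  0.00105959  0.00450008  0.01226912]
[ 0.44142813 -0.16926088  0.0300316 ] [0.6999677  0.0421572  0.08411514] 4567
```

```bash
sleep 1
```

```text
(no output)
```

View pics/sc1.png

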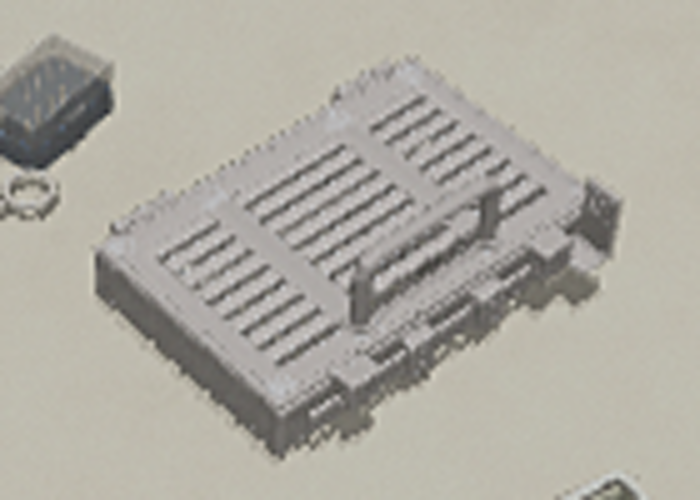

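View pics/tc1.png

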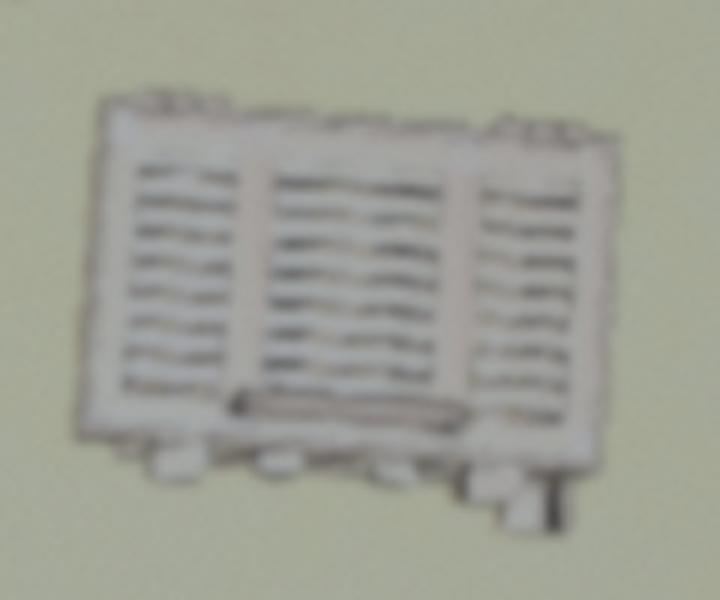

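View pics/te1.png

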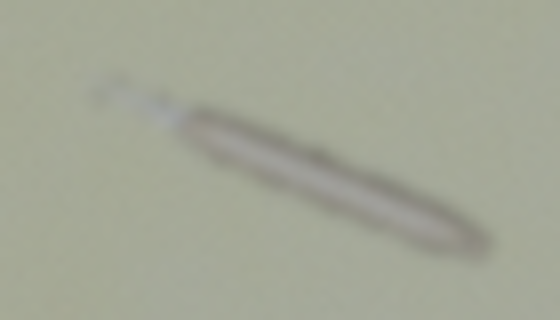

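```bash
python3 - <<'E'
from h import *
np.set_printoptions(precision=4,suppress=True)
top=lambda l:np.array(l)/6+[280,150]-0.4
sc=lambda l:np.array(l)/5+[240,140]-0.4
def rect(P):
    c=P.mean(0); 
    ey=((P[0]-P[1])+(P[3]-P[2]));ex=((P[0]-P[3])+(P[1]-P[2]))
    print(c,"yaw(y)",np.degrees(np.arctan2(-ey[0],ey[1])),"yaw(x)",np.degrees(np.arctan2(ex[1],ex[0])),
     "dims",np.linalg.norm(P[0]-P[1]),np.linalg.norm(P[3]-P[2]),np.linalg.norm(P[0]-P[3]),np.linalg.norm(P[1]-P[2]))
P=plane("top",top([(105,98),(618,138),(597,472),(80,435)]),.0375);rect(P)
# scene order: backleft, backright, frontright, frontleft
P=plane("scene",sc([(97,252),(400,58),(588,185),(282,405)]),.0375);rect(P)
P=plane("top",top([(232,404),(468,415)]),.079);print("rod top",P,P.mean(0))
P=plane("scene",sc([(355,262),(492,185)]),.079);print("rod sc",P,P.mean(0))
P=plane("top",top([(553,480),(550,530)]),.064);print("tab top",P,P.mean(0))
P=plane("scene",sc([(587,180),(622,205)]),.064);print("tab sc",P,P.mean(0))
te=lambda l:np.array(l)/8+[210,220]-0.4
P=plane("top",te([(190,122),(485,245)]),.008);print("elev top",P,P.mean(0),np.linalg.norm(P[0]-P[1]))
for n in("scene","top"):
    D=np.load(f"pics/{n}0.npy"); uv,P=cloud(n,D)
    m=(P[:,0]>.3)&(P[:,0]<.58)&(P[:,1]<.05)&(P[:,1]>-.25)&(P[:,2]>.062)&(P[:,2]<.1)
    Q=P[m];print(n,m.sum()); print(np.c_[uv[m],Q][::max(1,m.sum()//30)])
    m=(P[:,0]>.3)&(P[:,0]<.46)&(P[:,1]<.27)&(P[:,1]>.13)&(P[:,2]>.007)&(P[:,2]<.03)
    Q=P[m];print("elev",m.sum(),Q.mean(0)); 
    if len(Q)>5:
        c,s,vt=np.linalg.svd(Q[:,:2]-Q[:,:2].mean(0));t=(Q[:,:2]-Q[:,:2].mean(0))@vt[0];print(vt[0],t.min(),t.max(),Q[:,:2].mean(0)+vt[0]*(t.min()+t.max())/2)
a=cv2.imread("pics/scene0.png");crop(a,235,250,310,295,8,"pics/se1.png")
E
```

```text
[ 0.5373 -0.0628  0.0375] yaw(y) -5.527762320595847 yaw(x) -5.746417887451715 dims 0.1989409459080037 0.1982542735610223 0.13023346340391515 0.12940237898197965
[ 0.5383 -0.0632  0.0375] yaw(y) -3.9791587129852783 yaw(x) -3.302140515298072 dims 0.19733938728764894 0.19917303562810362 0.1233037256184224 0.12243238053338991
rod top [[ 0.4897 -0.0131  0.079 ]
 [ 0.4837 -0.1001  0.079 ]] [ 0.4867 -0.0566  0.079 ]
rod sc [[ 0.4927 -0.0153  0.079 ]
 [ 0.4796 -0.0928  0.079 ]] [ 0.4861 -0.0541  0.079 ]
tab top [[ 0.4596 -0.1334  0.064 ]
 [ 0.441  -0.1317  0.064 ]] [ 0.4503 -0.1325  0.064 ]
tab sc [[ 0.4588 -0.138   0.064 ]
 [ 0.4375 -0.1362  0.064 ]] [ 0.4481 -0.1371  0.064 ]
elev top [[0.4568 0.1822 0.008 ]
 [0.4191 0.0964 0.008 ]] [0.4379 0.1393 0.008 ] 0.09371642577101001
scene 171
[[335.     175.       0.4872  -0.0915   0.0797]
 [358.     175.       0.4586  -0.1415   0.0635]
 [338.     176.       0.481   -0.0946   0.0787]
 [333.     177.       0.4868  -0.0841   0.079 ]
 [338.     177.       0.4795  -0.0929   0.0777]
 [331.     178.       0.4859  -0.0756   0.0827]
 [336.     178.       0
[... 2475 characters left out ...]
-0.0832   0.0795]
 [355.     218.       0.4857  -0.0946   0.0773]
 [331.     219.       0.4847  -0.0413   0.0768]
 [336.     219.       0.4844  -0.0523   0.0781]
 [341.     219.       0.484   -0.0632   0.0794]
 [346.     219.       0.4836  -0.0739   0.0827]
 [351.     219.       0.4834  -0.0852   0.0806]
 [356.     219.       0.4832  -0.0964   0.0803]
 [345.     220.       0.4818  -0.0723   0.0766]
 [350.     220.       0.4815  -0.0833   0.0774]
 [355.     220.       0.4811  -0.0941   0.0799]
 [356.     221.       0.4793  -0.0975   0.0711]
 [375.     233.       0.4518  -0.1403   0.0649]]
elev 167 [0.4181 0.1713 0.0099]
[-0.8228  0.5683] -0.03983820459032634 0.1503121359509005 [0.3726 0.2027]
```

View pics/se1.png

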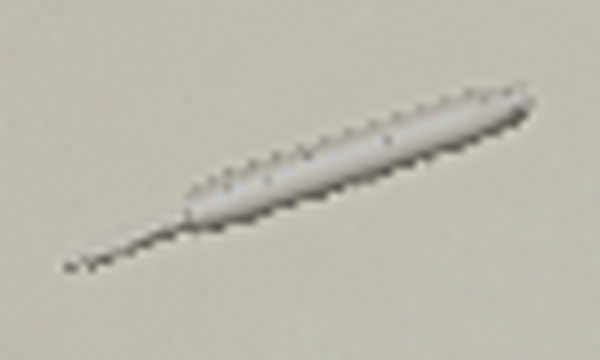

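Close-ups show the lock bar's tab at scene (359,178), the handle rod between scene (311,192) and (338,177), and the elevator with its working end pointing left. Next I'll refine the elevator pose and work out the tool axes.

```bash
python3 - <<'E'
from h import *
np.set_printoptions(precision=4,suppress=True)
o=ctrl.get_obs(); print(R.from_rotvec(o["tool_rot"]).as_matrix())
for n,box in(("top",(215,222,280,262)),("scene",(240,255,306,290))):
    a=cv2.imread(f"pics/{n}0.png"); x0,y0,x1,y1=box
    g=a[y0:y1,x0:x1].astype(int); bg=np.median(g.reshape(-1,3),axis=0)
    lab=cv2.cvtColor(a[y0:y1,x0:x1],cv2.COLOR_BGR2LAB).astype(float); bl=np.median(lab.reshape(-1,3),axis=0)
    m=(np.linalg.norm((lab-bl)[:,:,:],axis=2)>9).astype(np.uint8)
    k,l,st,_=cv2.connectedComponentsWithStats(m,connectivity=8); j=1+np.argmax(st[1:,4]); v,u=np.nonzero(l==j)
    P=plane(n,np.c_[u+x0,v+y0],.006)[:,:2]; c=P.mean(0); vt=np.linalg.svd(P-c)[2]; 
    if vt[0,1]<0: vt=-vt
    t=(P-c)@vt[0]; w=(P-c)@vt[1]
    print(n,len(P),"ang",np.degrees(np.arctan2(vt[0,1],vt[0,0])),"len",t.min(),t.max())
    for lo in np.arange(t.min(),t.max(),.008):
        s=(t>=lo)&(t<lo+.008)
        if s.any(): print("  %.3f n%d mid %.4f width %.4f"%(lo,s.sum(),(w[s].max()+w[s].min())/2,np.ptp(w[s])))
    print("butt",c+vt[0]*t.min(),"mid",c+vt[0]*(t.min()+.043),"tip",c+vt[0]*t.max())
E
```

```text
[[-0.0003  0.2733 -0.9619]
 [ 0.0018 -0.9619 -0.2733]
 [-1.     -0.0018 -0.0002]]
top 299 ang 66.01494167984475 len -0.05110604625483671 0.05724085345485953
  -0.051 n18 mid -0.0002 width 0.0126
  -0.043 n20 mid -0.0001 width 0.0135
  -0.035 n27 mid 0.0001 width 0.0169
  -0.027 n24 mid 0.0002 width 0.0160
  -0.019 n25 mid -0.0000 width 0.0169
  -0.011 n26 mid 0.0001 width 0.0160
  -0.003 n25 mid 0.0002 width 0.0169
  0.005 n25 mid -0.0003 width 0.0166
  0.013 n26 mid 0.0001 width 0.0169
  0.021 n25 mid 0.0003 width 0.0160
  0.029 n24 mid 0.0002 width 0.0166
  0.037 n22 mid -0.0001 width 0.0148
  0.045 n9 mid 0.0005 width 0.0105
  0.053 n3 mid -0.0022 width 0.0022
butt [0.4176 0.0945] mid [0.4351 0.1338] tip [0.4616 0.1935]
scene 236 ang 67.05851426367059 len -0.05631383370104843 0.07329536162069238
  -0.056 n14 mid 0.0003 width 0.0114
  -0.048 n17 mid -0.0007 width 0.0147
  -0.040 n16 mid -0.0002 width 0.0161
  -0.032 n16 mid -0.0008 width 0.0153
  -0.024 n18 mid -0.0002 width 0.0169
  -0.016 n18 mid -0.0005 width 0.0167
  -0.008 n19 mid -0.0007 width 0.0168
  -0.000 n19 mid -0.0013 width 0.0160
  0.008 n18 mid -0.0015 width 0.0160
  0.016 n21 mid -0.0014 width 0.0166
  0.024 n19 mid -0.0019 width 0.0159
  0.032 n15 mid -0.0017 width 0.0136
  0.040 n8 mid 0.0022 width 0.0054
  0.048 n5 mid 0.0016 width 0.0030
  0.056 n7 mid 0.0020 width 0.0030
  0.064 n5 mid 0.0019 width 0.0030
  0.072 n1 mid 0.0010 width 0.0000
butt [0.4177 0.095 ] mid [0.4345 0.1346] tip [0.4682 0.2144]
```

```bash
cat >> h.py <<'E'
C=np.array([.537,-.062]);YAW=np.radians(-5)
def cas(x,y,z): c,s=np.cos(YAW),np.sin(YAW); return np.array([C[0]+c*x-s*y,C[1]+s*x+c*y,z])
def tocas(p): c,s=np.cos(YAW),np.sin(YAW); d=np.array(p[:2])-C; return np.array([c*d[0]+s*d[1],-s*d[0]+c*d[1],p[2]])
def goto(P,yaw=YAW):
    "units of shift + turn from the measured pose so that tool y points at world angle yaw"
    o=ctrl.get_obs();M=R.from_rotvec(o["tool_rot"]).as_matrix()
    s=M.T@(np.array(P)-o["tool_pos"])/.04
    a=np.arctan2(M[1,1],M[0,1]); t=-((yaw-a+np.pi)%(2*np.pi)-np.pi)
    print("shift",np.round(s,3),"turn",round(np.degrees(t)/5,3),"cas",np.round(tocas(o["tool_pos"])*1000,1),"t",round(o["t"],2))
E
python3 -c "
from h import *
goto(cas(-.08,-.112,.12)); goto([.4355,.136,.15],np.radians(66.5-90))"
```

```text
shift [ 2.772 -8.542 -9.622] turn -13.828 cas [-317.9 -568.5  230.2] t 0.1
shift [  2.036 -15.903 -11.4  ] turn -10.128 cas [-317.9 -568.5  230.2] t 0.1
```

{"api": "drive_tool", "payload": {"commands": "1 0.1 -0.6 -0.7 -1; 1 0.3 -1.2 -1.4 -2; 1 0.5 -1.8 -2.1 -3; 1 0.7 -2.4 -2.8 -4; 1 0.9 -3 -3.5 -5; 1 1.1 -3.6 -4.2 -6; 1 1.3 -4.2 -4.9 -7; 1 1.5 -4.8 -5.5 -8", "newtons": 25}}

```text
t: 0.77
tool_pos: [0.3307, -0.3544, 0.1705]
tool_rot: [1.63, 0.869, -1.63]
contact_force: [0.3, 0.3, 1.0]
opening: 0.0002
```

```bash
python3 -c "
from h import *
goto(cas(-.08,-.112,.12))"
```

```text
shift [ 1.265 -0.191 -5.526] turn -5.777 cas [-180.1 -309.3  170.5] t 0.77
```

{"api": "drive_tool", "payload": {"commands": "1 0.2 0 -0.9 -1; 1 0.4 0 -1.8 -2; 1 0.6 -0.1 -2.7 -3; 1 0.8 -0.1 -3.6 -4; 1 1 -0.2 -4.5 -5; 1 1.2 -0.2 -5.3 -5.8; 1 1.2 -0.2 -5.5 -5.8; 1 1.2 -0.2 -5.5 -5.8"}}

```text
t: 1.43
tool_pos: [0.4469, -0.1679, 0.1224]
tool_rot: [1.273, 1.169, -1.274]
contact_force: [-0.6, -0.2, -0.0]
opening: 0.0001
```

```bash
python3 -c "
from h import *
goto(cas(-.08,-.112,.048))
p,d=ctrl.get_image('scene'); crop(p,270,60,430,220,4,'pics/s2.png')"
```

```text
shift [ 1.859  0.017 -0.033] turn 0.006 cas [ -80.5 -113.4  122.4] t 1.43
```

View pics/s2.png

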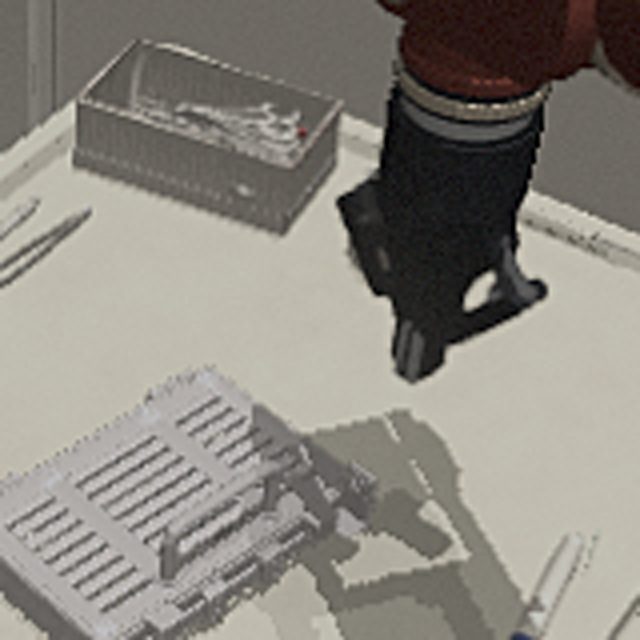

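The shut fingers hang beside the tab, on its -y side, at crop (415,365). I'll descend next.

{"api": "drive_tool", "payload": {"commands": "1 0.6 0 0; 1 1.2 0 0; 1 1.8 0 0; 1 1.85 0 0; 1 1.85 0 0"}}

```text
schema error: expected 5 numbers
```

{"api": "drive_tool", "payload": {"commands": "1 0.6 0 0 0; 1 1.2 0 0 0; 1 1.8 0 0 0; 1 1.85 0 0 0; 1 1.85 0 0 0"}}

```text
t: 1.9
tool_pos: [0.4452, -0.1704, 0.0482]
tool_rot: [1.276, 1.168, -1.279]
contact_force: [0.4, 0.2, -0.4]
opening: -0.0
```

```bash
python3 -c "
from h import *
goto(cas(-.08,-.073,.048))"
```

```text
shift [ 0.006  0.046 -1.076] turn -0.056 cas [ -82.  -116.    48.2] t 1.9
```

{"api": "drive_tool", "payload": {"commands": "1 0 0 -0.15 0; 1 0 0 -0.3 0; 1 0 0 -0.45 0; 1 0 0 -0.6 0; 1 0 0 -0.75 0; 1 0 0 -0.9 0; 1 0 0 -1 0; 1 0 0 -1 0"}}

```text
t: 2.57
tool_pos: [0.4506, -0.1291, 0.0495]
tool_rot: [1.274, 1.166, -1.274]
contact_force: [-0.1, -0.6, 0.0]
opening: 0.0
```

{"api": "drive_tool", "payload": {"commands": "1 0 0 -0.05 0; 1 0 0 -0.1 0; 1 0 0 -0.15 0; 1 0 0 -0.2 0"}}

```text
t: 2.9
tool_pos: [0.4506, -0.1286, 0.05]
tool_rot: [1.26, 1.155, -1.281]
contact_force: [-6.1, -31.4, -2.2]
opening: 0.0002
```

```bash
python3 -c "
from h import *
goto(cas(-.08,-.073,.048))
p,d=ctrl.get_image('scene'); crop(p,270,100,430,220,5,'pics/s3.png')"
```

```text
shift [ 0.051  0.006 -0.022] turn 0.004 cas [-80.2 -73.8  50. ] t 2.9
```

View pics/s3.png

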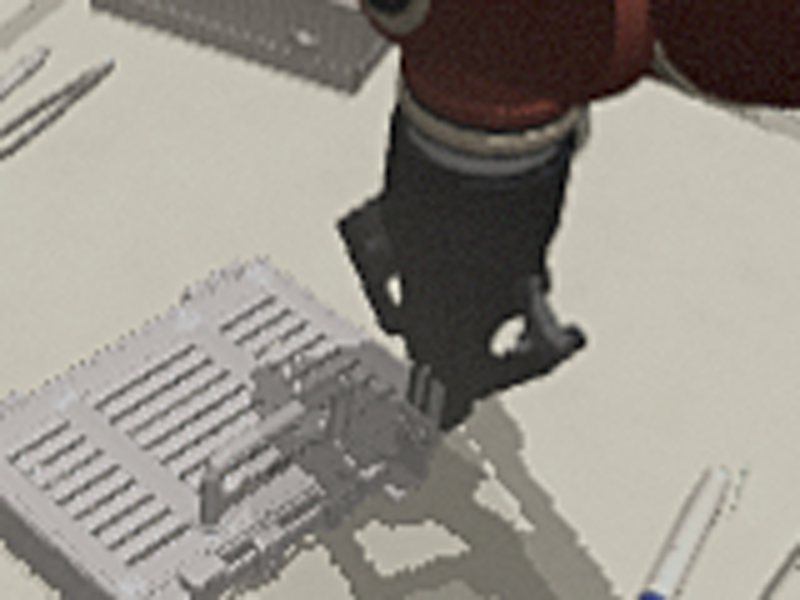

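The bar is at its hard stop (31 N). I'll back off, rise and move over the handle rod.

{"api": "drive_tool", "payload": {"commands": "1 0 0 0.2 0; 1 0 0 0.5 0; 1 -0.5 0 0.6 0; 1 -1.5 0 0.6 0; 1 -2 0 0.6 0; 0 -2 0 0.6 0; 0 -2 0 0.6 0"}}

```text
t: 3.53
tool_pos: [0.4497, -0.1463, 0.1305]
tool_rot: [1.276, 1.163, -1.273]
contact_force: [-0.3, -0.1, -0.0]
opening: 0.0234
```

```bash
python3 -c "
from h import *
p,d=ctrl.get_image('scene'); crop(p,240,100,400,220,5,'pics/s4.png')
print(ctrl.get_obs()['opening'])
goto(cas(-.05,0,.125))"
```

```text
0.031168963404654495
shift [ 0.096  0.763 -2.28 ] turn -0.03 cas [-80.8 -91.1 128.8] t 3.58
```

View pics/s4.png

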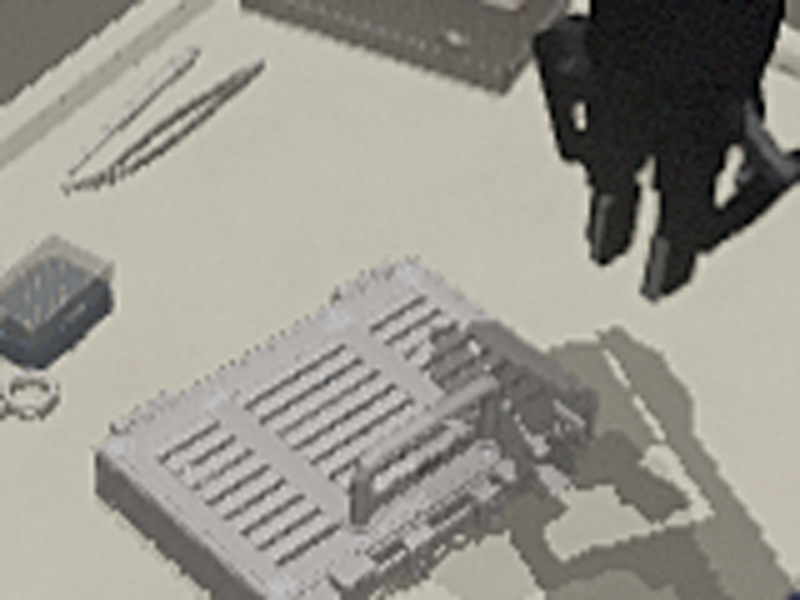

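{"api": "drive_tool", "payload": {"commands": "0 0 0.2 -0.7 0; 0 0 0.4 -1.4 0; 0 0.1 0.7 -2.1 0; 0 0.1 0.76 -2.28 0; 0 0.7 0.76 -2.28 0; 0 1.4 0.76 -2.28 0; 0 1.7 0.76 -2.28 0; 0 1.7 0.76 -2.28 0"}}

```text
t: 4.25
tool_pos: [0.4831, -0.0568, 0.0561]
tool_rot: [1.272, 1.175, -1.282]
contact_force: [-0.2, -0.1, -0.2]
opening: 0.0428
```

```bash
python3 -c "
from h import *
p,d=ctrl.get_image('scene'); crop(p,240,80,400,220,5,'pics/s5.png')
print(ctrl.get_obs()['opening'])
goto(cas(-.05,0,.06))"
```

```text
0.042683874779951225
shift [-0.039  0.057  0.001] turn -0.031 cas [-52.3   0.1  58.5] t 4.3
```

View pics/s5.png

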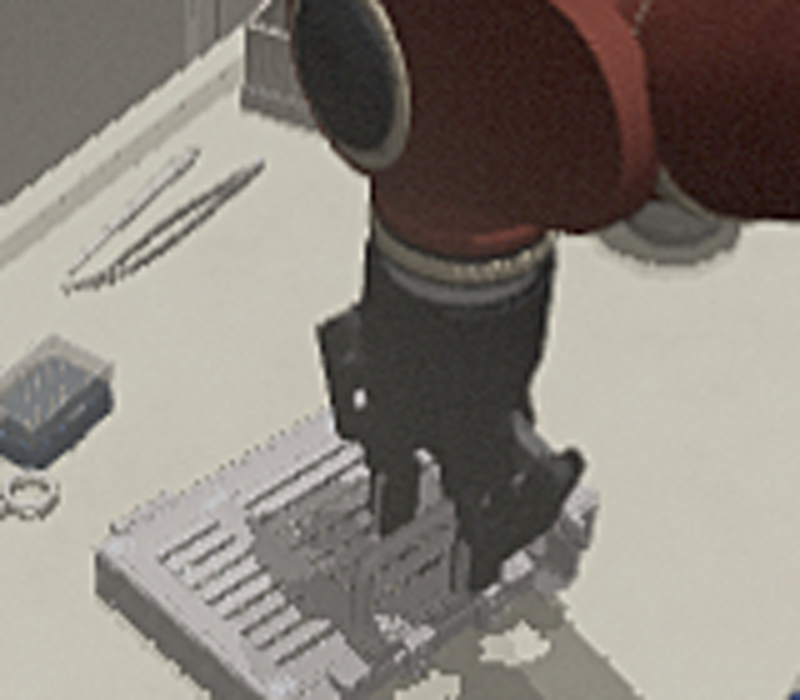

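The fingers straddle the rod, so I'll close on it.

{"api": "drive_tool", "payload": {"commands": "1 0 0.05 0 0; 1 0 0.05 0 0; 1 0 0.05 0 0; 1 0 0.05 0 0; 1 0 0.05 0 0; 1 0 0.05 0 0", "newtons": 30}}

```text
t: 4.8
tool_pos: [0.4887, -0.0584, 0.0629]
tool_rot: [1.273, 1.167, -1.277]
contact_force: [-8.7, -0.6, 7.1]
opening: 0.0077
```

```bash
python3 -c "
from h import *
o=ctrl.get_obs();print(o['opening'],o['contact_force'])
goto(cas(-.05,0,.06))
r=np.hypot(115,40);a0=np.arctan2(40,115)
for th in np.arange(0,1.76,.1):
    print(round(th,2),np.round([ (r*np.cos(a0)-r*np.cos(a0+th))/40,(r*np.sin(a0+th)-40)/40],2))"
```

```text
0.007661538972697858 [-8.69754524 -0.61911835  7.09666762]
shift [ 0.072 -0.038 -0.015] turn -0.029 cas [-48.5  -0.6  62.9] t 4.8
0.0 [0. 0.]
0.1 [0.11 0.28]
0.2 [0.26 0.55]
0.3 [0.42 0.8 ]
0.4 [0.62 1.04]
0.5 [0.83 1.26]
0.6 [1.07 1.45]
0.7 [1.32 1.62]
0.8 [1.59 1.76]
0.9 [1.87 1.87]
1.0 [2.16 1.96]
1.1 [2.46 2.02]
1.2 [2.77 2.04]
1.3 [3.07 2.04]
1.4 [3.37 2.  ]
1.5 [3.67 1.94]
1.6 [3.96 1.84]
1.7 [4.24 1.72]
```

{"api": "drive_tool", "payload": {"commands": "1 -0.14 0.09 0 0; 1 -0.28 0.15 0 0; 1 -0.42 0.22 0 0; 1 -0.55 0.3 0 0; 1 -0.68 0.38 0 0; 1 -0.8 0.46 0 0; 1 -0.92 0.56 0 0; 1 -1.04 0.66 0 0"}}

```text
t: 5.47
tool_pos: [0.5108, -0.0605, 0.1031]
tool_rot: [1.268, 1.176, -1.286]
contact_force: [-19.6, 0.2, 11.6]
opening: 0.0076
```

```bash
python3 -c "
from h import *
p,d=ctrl.get_image('scene'); crop(p,240,80,400,220,5,'pics/s6.png')
o=ctrl.get_obs();print(o['opening'],o['contact_force'],o['wrist_torque']);goto(cas(-.05,0,.06))"
```

```text
0.007635364680471948 [-19.48662924   0.72012904  13.55429469] [ 0.08496531  3.3662864  -0.10715084]
shift [ 1.124 -0.617 -0.022] turn -0.028 cas [-24.8  -0.9 104.7] t 5.52
```

View pics/s6.png

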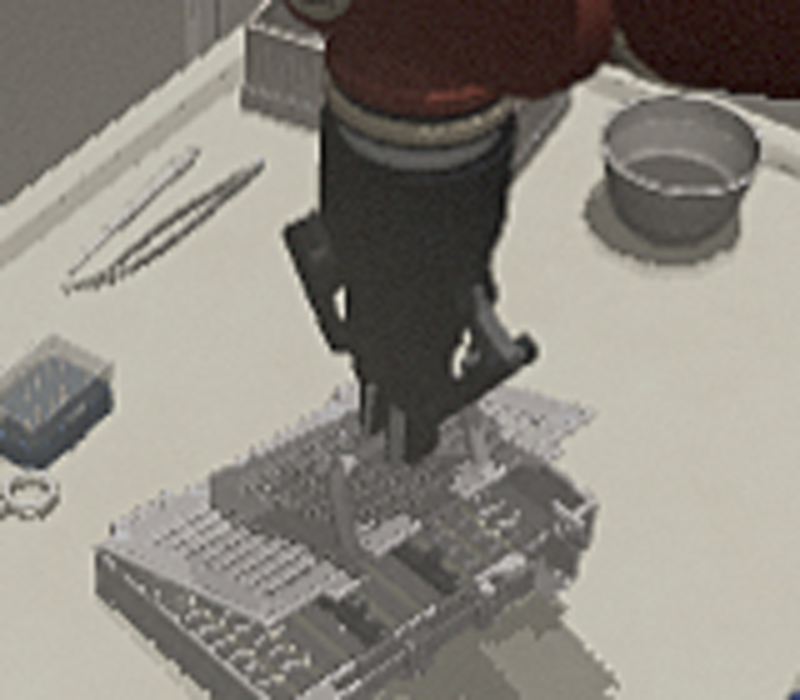

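The lid is up about 0.4 rad, and a radial force shows my command arc is slightly too small. I'll widen it by about 3.5 mm.

{"api": "drive_tool", "payload": {"commands": "1 -0.06 -0.06 0 0; 1 -0.28 0.15 0 0; 1 -0.48 0.4 0 0; 1 -0.65 0.65 0 0; 1 -0.8 0.93 0 0; 1 -0.91 1.22 0 0; 1 -1 1.52 0 0; 1 -1.07 1.83 0 0"}}

```text
t: 6.18
tool_pos: [0.5892, -0.0684, 0.1485]
tool_rot: [1.274, 1.162, -1.276]
contact_force: [-1.9, -3.5, 3.4]
opening: 0.0076
```

```bash
python3 -c "
from h import *
p,d=ctrl.get_image('scene'); crop(p,240,60,400,220,5,'pics/s7.png')
o=ctrl.get_obs();print(o['opening'],o['contact_force'],o['wrist_torque']);goto(cas(-.05,0,.06))"
```

```text
0.0073540346092569545 [-2.4170662  -3.67903258  6.13990317] [-0.48292638  0.47906157 -0.10349236]
shift [ 2.209 -2.629 -0.044] turn -0.035 cas [ 54.8  -1.9 148.8] t 6.23
```

View pics/s7.png

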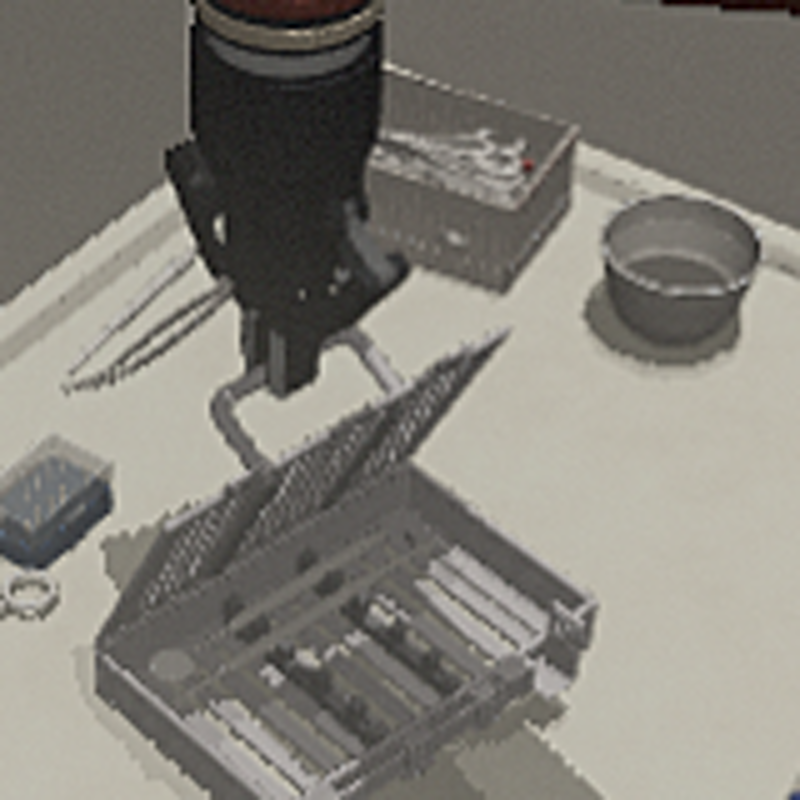

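{"api": "drive_tool", "payload": {"commands": "1 -0.02 0.32 0 0; 1 -0.02 0.63 0 0; 1 0.02 0.93 0 0; 1 0.08 1.24 0 0; 1 0.18 1.54 0 0; 1 0.3 1.8 0 0; 1 0.35 1.9 0 0; 1 0.35 1.9 0 0"}}

```text
t: 6.9
tool_pos: [0.6629, -0.0751, 0.1341]
tool_rot: [1.271, 1.167, -1.28]
contact_force: [-10.9, -4.0, 10.6]
opening: 0.0073
```

```bash
python3 -c "
from h import *
p,d=ctrl.get_image('scene'); crop(p,240,60,400,220,5,'pics/s8.png')
o=ctrl.get_obs();print(o['opening'],o['contact_force'],o['wrist_torque']);goto(cas(-.05,0,.06))"
```

```text
0.007220762608855333 [-9.36430844 -3.4345534   9.7395429 ] [-0.58568672  1.77435211 -0.07501435]
shift [ 1.871 -4.406 -0.044] turn -0.034 cas [126.6  -2.1 134.1] t 6.95
```

View pics/s8.png

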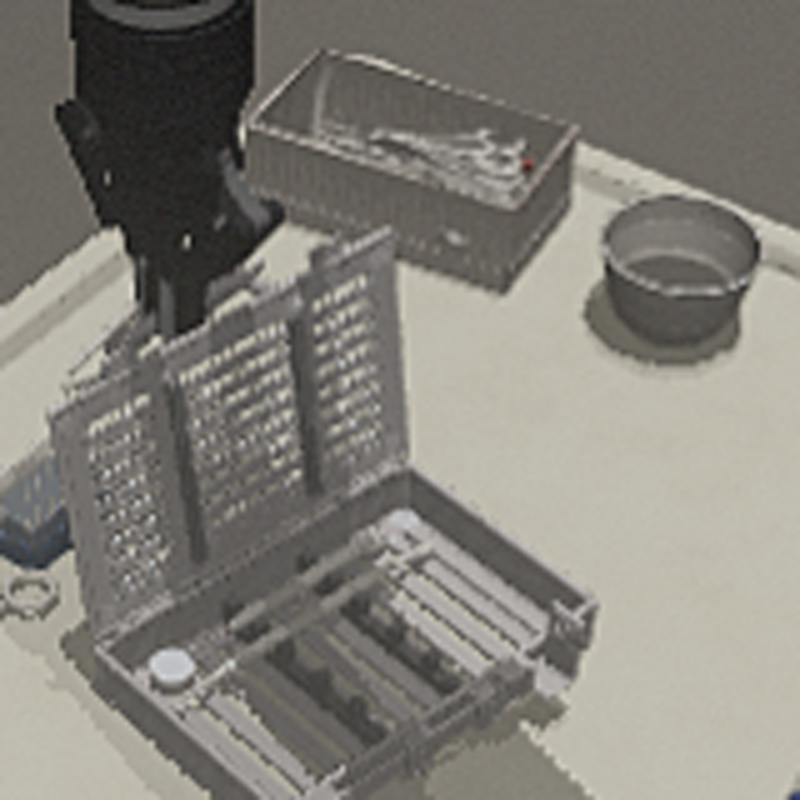

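The lid is at its stop. I'll release with a partial opening, rise, and then look into the open cassette.

{"api": "drive_tool", "payload": {"commands": "0.4 0 0 0 0; 0.4 0 -0.05 0 0; 0.4 0 -0.05 0 0; 0.4 -0.5 -0.05 0 0; 0.4 -1.2 -0.05 0 0; 0.4 -1.9 -0.05 0 0; 0.4 -2.2 -0.4 -0.6 0; 0.4 -2.2 -0.9 -1.4 0"}}

```text
t: 7.62
tool_pos: [0.6362, -0.0161, 0.2251]
tool_rot: [1.281, 1.156, -1.271]
contact_force: [0.4, 1.5, 0.0]
opening: 0.0255
```

```bash
python3 -c "
from h import *
o=ctrl.get_obs();print(o['opening'],o['contact_force'])
goto([.4355,.136,.12],np.radians(66.5-90))"
```

```text
0.025514427609358025 [0.37363987 1.47130969 0.01229403]
shift [ 2.575 -5.375 -3.321] turn 3.634 cas [ 94.9  54.4 225.1] t 7.62
```

{"api": "drive_tool", "payload": {"commands": "0 0 -0.7 -0.45 0.5; 0 0 -1.4 -0.9 1; 0 0 -2.1 -1.3 1.5; 0 0.2 -2.8 -1.8 2; 0 0.6 -3.5 -2.2 2.5; 0 1.2 -4.2 -2.6 3; 0 1.8 -4.8 -3 3.4; 0 2.2 -5.37 -3.32 3.63"}}

```text
t: 8.28
tool_pos: [0.4289, 0.1379, 0.1295]
tool_rot: [1.502, 0.99, -1.504]
contact_force: [-0.4, 1.1, 0.3]
opening: 0.0426
```

{"api": "drive_tool", "payload": {"commands": "0 0.3 0 0 0; 0 0.4 0 0 0"}}

```text
t: 8.45
tool_pos: [0.4293, 0.1373, 0.1133]
tool_rot: [1.498, 0.992, -1.503]
contact_force: [0.6, -0.9, -0.6]
opening: 0.0428
```

```bash
python3 -c "
from h import *
p,d=ctrl.get_image('scene'); cv2.imwrite('pics/s9.png',p); np.save('pics/s9.npy',d); crop(p,240,130,380,240,5,'pics/s9c.png')
p,d=ctrl.get_image('top'); cv2.imwrite('pics/t9.png',p); np.save('pics/t9.npy',d); crop(p,280,130,400,250,6,'pics/t9c.png')
goto([.4355,.136,.06],np.radians(66.5-90))"
```

```text
shift [ 1.386  0.097 -0.024] turn 0.045 cas [-122.3  188.7  115.4] t 8.55
```

View pics/s9c.png

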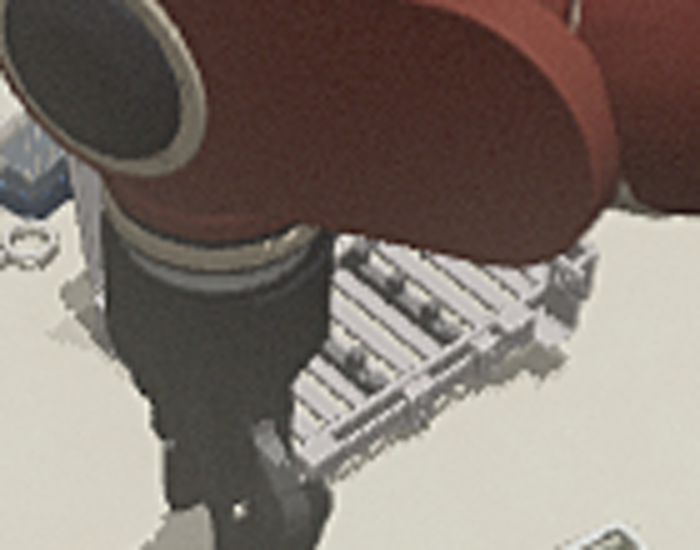

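View pics/t9c.png

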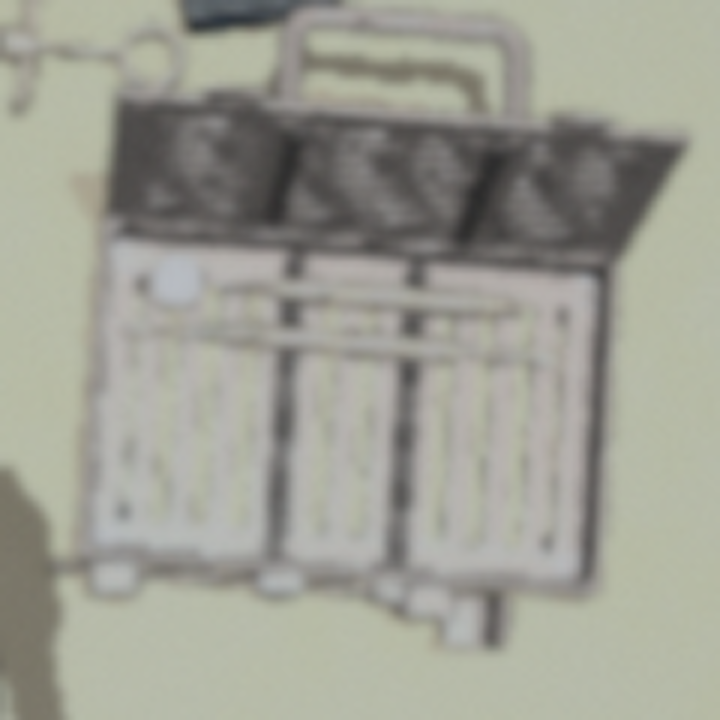

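View pics/s9.png

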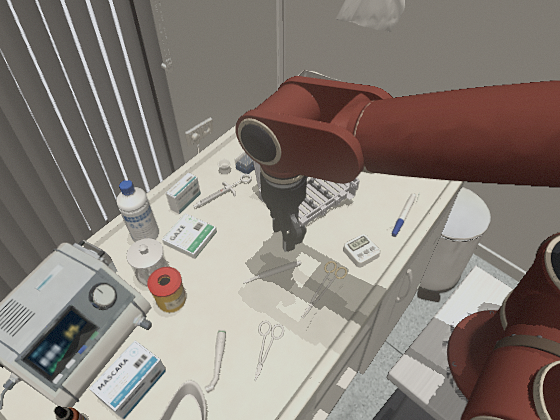

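The lid stands open, with the curette and mirror in their notches, and the gripper is above the elevator. I'll descend and grasp.

{"api": "drive_tool", "payload": {"commands": "0 0.5 0.1 -0.02 0; 0 1 0.1 -0.02 0; 0 1.5 0.1 -0.02 0; 0 2 0.1 -0.02 0; 0 2.4 0.1 -0.02 0; 0 2.65 0.1 -0.02 0; 0 2.65 0.1 -0.02 0"}}

```text
t: 9.13
tool_pos: [0.4353, 0.1353, 0.0085]
tool_rot: [1.501, 0.989, -1.505]
contact_force: [-0.2, -0.5, 1.0]
opening: 0.0427
```

```bash
python3 -c "
from h import *
p,d=ctrl.get_image('scene'); crop(p,230,210,330,300,7,'pics/s10.png')
o=ctrl.get_obs();print(o['opening'],o['contact_force'])
goto([.4355,.136,.004],np.radians(66.5-90))"
```

```text
0.042912591501648875 [0.65250931 0.53233779 0.35589845]
shift [ 0.144 -0.018 -0.005] turn 0.031 cas [-117.8  188.     9.8] t 9.18
```

View pics/s10.png

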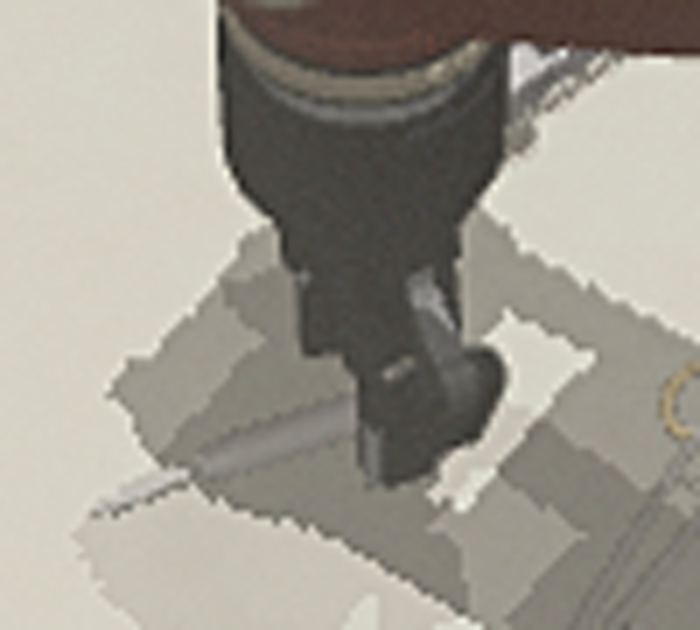

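{"api": "drive_tool", "payload": {"commands": "0 0.15 0 0 0; 0 0.15 0 0 0; 1 0.15 0 0 0; 1 0.15 0 0 0; 1 0.15 0 0 0; 1 0.15 0 0 0; 1 0.15 0 0 0; 1 0.15 0 0 0", "newtons": 40}}

```text
t: 9.85
tool_pos: [0.4362, 0.1361, 0.0046]
tool_rot: [1.503, 0.988, -1.5]
contact_force: [-0.4, 0.1, 5.2]
opening: 0.0107
```

```bash
python3 -c "
from h import *
o=ctrl.get_obs();print(o['opening'],o['contact_force'])
goto([.4355,.136,.004],np.radians(66.5-90))
a=cv2.imread('pics/s8.png'); print(a.shape)
b=cv2.imread('pics/t9.png'); crop(b,290,160,390,240,8,'pics/t9d.png')"
```

```text
0.010699849175763495 [-0.41528712  0.13597103  5.17624298]
shift [ 0.015 -0.016  0.009] turn 0.043 cas [-117.7  188.6    4.6] t 9.85
(800, 800, 3)
```

View pics/t9d.png

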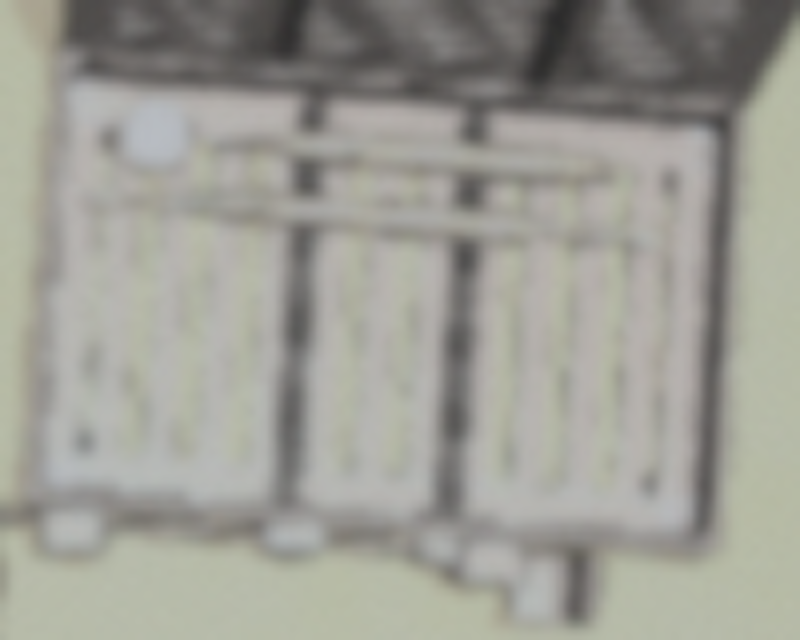

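The elevator is gripped. Now I'll find the front notch in the earlier unobstructed open-lid view.

```bash
python3 - <<'E'
from h import *
a=cv2.imread('pics/s8.png'); c=a[490:790,200:540]
c=cv2.resize(c,None,fx=2,fy=2,interpolation=cv2.INTER_CUBIC)
c=cv2.convertScaleAbs(c,alpha=1.6,beta=-70)
cv2.imwrite('pics/s8d.png',c)
# candidate projections of rail seats: where lines at x=.. fall (crop coords)
for y in(-.024,.024):
    for x in(-.06,-.04,-.03,-.02,-.01,0,.01,.026,.045):
        p=proj("scene",cas(x,y,.025))[0]; q=((p-[240,60]+.4)*5-[200,490])*2; print(y,x,np.round(q))
E
```

```text
-0.024 -0.06 [544. 392.]
-0.024 -0.04 [483. 344.]
-0.024 -0.03 [452. 321.]
-0.024 -0.02 [422. 297.]
-0.024 -0.01 [393. 274.]
-0.024 0 [363. 251.]
-0.024 0.01 [334. 229.]
-0.024 0.026 [288. 193.]
-0.024 0.045 [234. 151.]
0.024 -0.06 [395. 496.]
0.024 -0.04 [333. 446.]
0.024 -0.03 [303. 422.]
0.024 -0.02 [273. 397.]
0.024 -0.01 [244. 373.]
0.024 0 [214. 349.]
0.024 0.01 [185. 326.]
0.024 0.026 [139. 288.]
0.024 0.045 [ 86. 245.]
```

View pics/s8d.png

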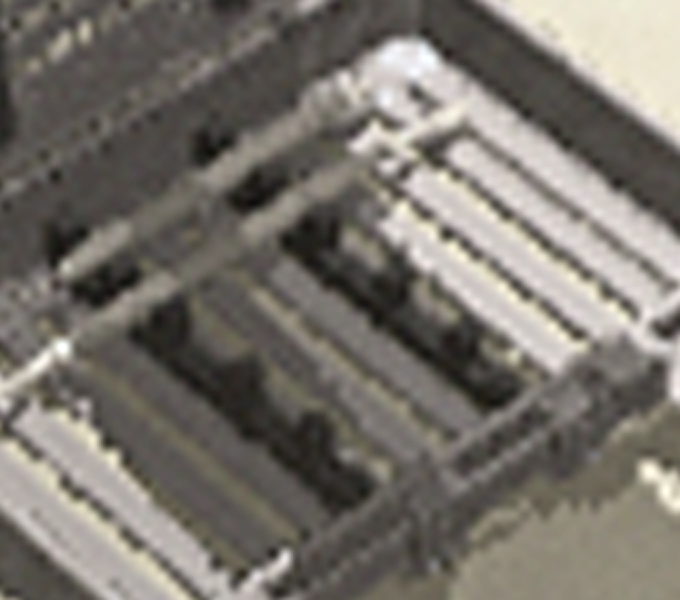

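{"api": "drive_tool", "payload": {"commands": "1 -0.5 0 0 0; 1 -1.2 0 0 0; 1 -2 0 0 0; 1 -2.8 0 0 0; 1 -3.2 0 0 0; 1 -3.2 0 0 0"}}

```text
t: 10.35
tool_pos: [0.4381, 0.1364, 0.1363]
tool_rot: [1.508, 0.985, -1.494]
contact_force: [0.7, -0.3, -0.3]
opening: 0.0108
```

```bash
python3 -c "
from h import *
o=ctrl.get_obs();print(o['opening'],o['contact_force'])
goto(cas(-.09,-.19,.14))"
```

```text
0.010812786150623326 [ 0.65750922 -0.26040317 -0.29201704]
shift [-0.106  3.586  8.795] turn -3.657 cas [-115.8  189.1  136.3] t 10.35
```

{"api": "drive_tool", "payload": {"commands": "1 -0.1 0.3 0.8 -0.5; 1 -0.1 0.6 1.6 -1; 1 -0.1 1 2.4 -1.5; 1 -0.1 1.4 3.3 -2; 1 -0.1 1.7 4.2 -2.5; 1 -0.1 2.1 5.1 -3; 1 -0.1 2.4 6 -3.4; 1 -0.1 2.8 6.9 -3.66"}}

```text
t: 11.02
tool_pos: [0.4273, -0.1629, 0.1334]
tool_rot: [1.272, 1.171, -1.273]
contact_force: [0.0, 1.1, 0.2]
opening: 0.0112
```

{"api": "drive_tool", "payload": {"commands": "1 0 0 0.7 0; 1 0 0 1.5 0; 1 0 0 2 0; 1 0 0 2 0"}}

```text
t: 11.35
tool_pos: [0.4208, -0.2441, 0.1337]
tool_rot: [1.275, 1.167, -1.278]
contact_force: [-1.1, -0.0, -0.6]
opening: 0.0106
```

```bash
python3 - <<'E'
from h import *
for n,t in(("scene","s11"),("top","t11")):
    p,d=ctrl.get_image(n); cv2.imwrite(f'pics/{t}.png',p); np.save(f'pics/{t}.npy',d)
a=cv2.imread('pics/s11.png'); c=cv2.convertScaleAbs(a[150:230,250:370],alpha=1.5,beta=-60)
cv2.imwrite('pics/s11c.png',cv2.resize(c,None,fx=6.5,fy=6.5,interpolation=cv2.INTER_CUBIC))
cv2.imwrite('pics/s11d.png',a[60:,200:])
goto(cas(-.0215,0,.06))
E
```

```text
shift [ 1.847  1.957 -4.713] turn -0.018 cas [ -99.8 -188.6  133.6] t 11.45
```

View pics/s11c.png

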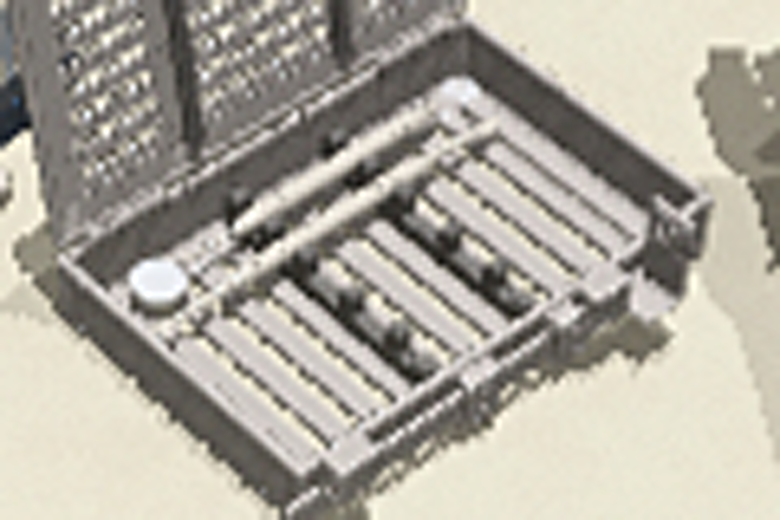

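View pics/s11d.png

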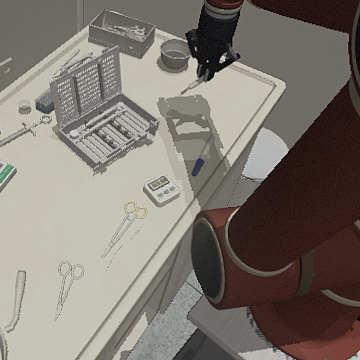

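```bash
python3 - <<'E'
from h import *
np.set_printoptions(precision=4,suppress=True)
f=lambda l:np.array(l)/6.5+[250,150]-.42
for nm,l,z in(("right posts",[(405,190),(450,235),(495,272)],.024),("left posts",[(302,252),(352,297),(402,333)],.024),
  ("curette",[(300,240),(400,178)],.0225),("mirror",[(250,218),(350,158)],.0225)):
    P=plane("scene",f(l),z); print(nm,[tuple(np.round(tocas(p)[:2]*1000,1)) for p in P])
# dark profile along rails
a=cv2.cvtColor(cv2.imread('pics/s11.png'),cv2.COLOR_BGR2GRAY).astype(np.float32)
b=cv2.cvtColor(cv2.imread('pics/t11.png'),cv2.COLOR_BGR2GRAY).astype(np.float32)
D=np.load('pics/s11.npy')
for y in(-.024,.024):
  for x in np.arange(-.058,.06,.004):
    r=[]
    for n,im in(("scene",a),("top",b)):
        v=[]
        for dy in(-.002,0,.002):
            p=proj(n,cas(x,y+dy,.024)).astype(np.float32)
            v.append(cv2.remap(im,p[:,:1],p[:,1:],cv2.INTER_LINEAR)[0,0])
        r.append(np.mean(v))
    print(y,round(x,3),np.round(r))
for n,t in(("scene","s11"),("top","t11")):
    uv,P=cloud(n,np.load(f'pics/{t}.npy')); Q=np.array([tocas(p) for p in P[(abs(P[:,0]-.53)<.1)&(abs(P[:,1]+.06)<.12)]])
    for y in(-.024,.024):
      print(n,y,[(round(x,3),round(float(np.percentile(Q[m,2],80))*1000,1)) for x in np.arange(-.056,.02,.004) if (m:=(abs(Q[:,1]-y)<.004)&(abs(Q[:,0]-x)<.002)).any()])
E
```

```text
right posts [(np.float64(16.4), np.float64(-26.6)), (np.float64(-10.9), np.float64(-23.0)), (np.float64(-34.7), np.float64(-22.4))]
left posts [(np.float64(18.2), np.float64(23.1)), (np.float64(-9.8), np.float64(24.5)), (np.float64(-34.0), np.float64(23.0))]
curette [(np.float64(24.2), np.float64(18.6)), (np.float64(23.2), np.float64(-30.5))]
mirror [(np.float64(44.4), np.float64(24.9)), (np.float64(43.0), np.float64(-23.8))]
-0.024 -0.058 [174. 122.]
-0.024 -0.054 [157. 116.]
-0.024 -0.05 [139. 121.]
-0.024 -0.046 [164. 127.]
-0.024 -0.042 [157. 131.]
-0.024 -0.038 [108. 123.]
-0.024 -0.034 [108. 104.]
-0.024 -0.03 [141. 104.]
-0.024 -0.026 [173. 112.]
-0.024 -0.022 [179. 118.]
-0.024 -0.018 [155. 120.]
-0.024 -0.014 [ 96. 110.]
-0.024 -0.01 [105. 102.]
-0.024 -0.006 [145. 107.]
-0.024 -0.002 [173. 121.]
-0.024 0.002 [171. 121.]
-0.024 0.006 [171. 120.]
-0.024 0.01 [ 96. 113.]
-0.024 0.014 [98. 96.]
-0.024 0.018 [112.  98.]
-0.024 0.022 [176. 133.]
-0.024 0.026 [179. 163.]
-0.024 0.03 [ 82. 131.]
-0.024 0.034 [101.  98.]
-0.024 0.038 [123. 105.]
-0.024 0.042 [191. 141.]
-0.024 0.046
[... 2177 characters left out ...]
7), (np.float64(-0.004), 15.6), (np.float64(-0.0), 16.0), (np.float64(0.004), 15.4), (np.float64(0.008), 11.8), (np.float64(0.012), 19.9), (np.float64(0.016), 26.4)]
top 0.024 [(np.float64(-0.056), 16.5), (np.float64(-0.052), 17.8), (np.float64(-0.048), 19.6), (np.float64(-0.044), 18.3), (np.float64(-0.04), 19.5), (np.float64(-0.036), 20.9), (np.float64(-0.032), 25.6), (np.float64(-0.028), 13.3), (np.float64(-0.024), 14.8), (np.float64(-0.02), 13.9), (np.float64(-0.016), 16.3), (np.float64(-0.012), 23.8), (np.float64(-0.008), 25.8), (np.float64(-0.004), 18.9), (np.float64(-0.0), 13.0), (np.float64(0.004), 13.1), (np.float64(0.008), 14.0), (np.float64(0.012), 14.4), (np.float64(0.016), 23.1)]
```

Scene and depth agree: posts at x ≈ -33 and -9 mm put the notch at about -21 mm. The handle contact suggests +1 mm, so I'll aim for -20.5 mm. The elevator goes above the notch first.

{"api": "drive_tool", "payload": {"commands": "1 0 0.4 -0.8 0; 1 0 0.7 -1.6 0; 1 0 1 -2.4 0; 1 0 1.4 -3.2 0; 1 0.3 1.7 -3.9 0; 1 0.8 1.98 -4.5 0; 1 1.3 1.98 -4.7 0; 1 1.8 1.98 -4.7 0"}}

```text
t: 12.12
tool_pos: [0.5171, -0.0572, 0.0621]
tool_rot: [1.27, 1.171, -1.269]
contact_force: [0.5, -0.3, -0.5]
opening: 0.011
```

{"api": "drive_tool", "payload": {"commands": "1 0 0 0 0; 1 0 0 0 0"}}

```text
t: 12.28
tool_pos: [0.5155, -0.0595, 0.0618]
tool_rot: [1.271, 1.172, -1.275]
contact_force: [1.1, 0.5, 0.9]
opening: 0.0111
```

```bash
python3 - <<'E'
from h import *
for n,t in(("scene","s12"),("top","t12")):
    p,d=ctrl.get_image(n); cv2.imwrite(f'pics/{t}.png',p)
    if n=="scene": crop(p,240,80,380,220,5,'pics/s12c.png')
goto(cas(-.0205,0,.0186))
E
```

```text
shift [ 1.15  -0.033 -0.015] turn 0.007 cas [-19.2  -0.6  64.6] t 12.38
```

View pics/s12c.png

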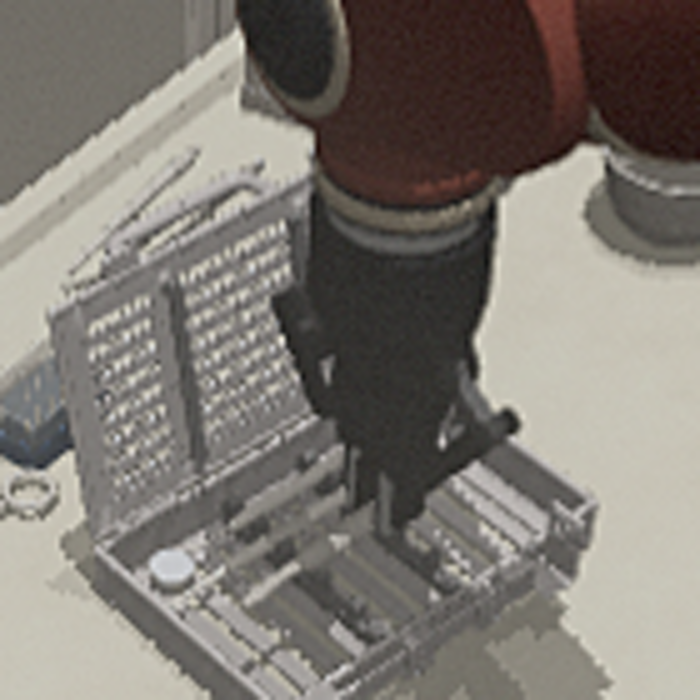

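{"api": "drive_tool", "payload": {"commands": "1 0.4 0 0 0; 1 0.7 0 0 0; 1 0.85 0 0 0; 1 0.95 0 0 0; 1 1 0 0 0; 1 1 0 0 0"}}

```text
t: 12.88
tool_pos: [0.5173, -0.0612, 0.0235]
tool_rot: [1.273, 1.167, -1.274]
contact_force: [-0.4, -0.2, 0.6]
opening: 0.0112
```

```bash
python3 - <<'E'
from h import *
p,d=ctrl.get_image("scene"); crop(p,250,130,370,230,6.5,'pics/s13c.png')
o=ctrl.get_obs();print(o['opening'],o['contact_force'])
goto(cas(-.0205,0,.0186))
E
```

```text
0.01085507034695512 [-0.17458637  0.0145239   0.00840317]
shift [ 0.133 -0.028 -0.024] turn 0.0 cas [-19.4  -0.9  23.9] t 12.93
```

View pics/s13c.png

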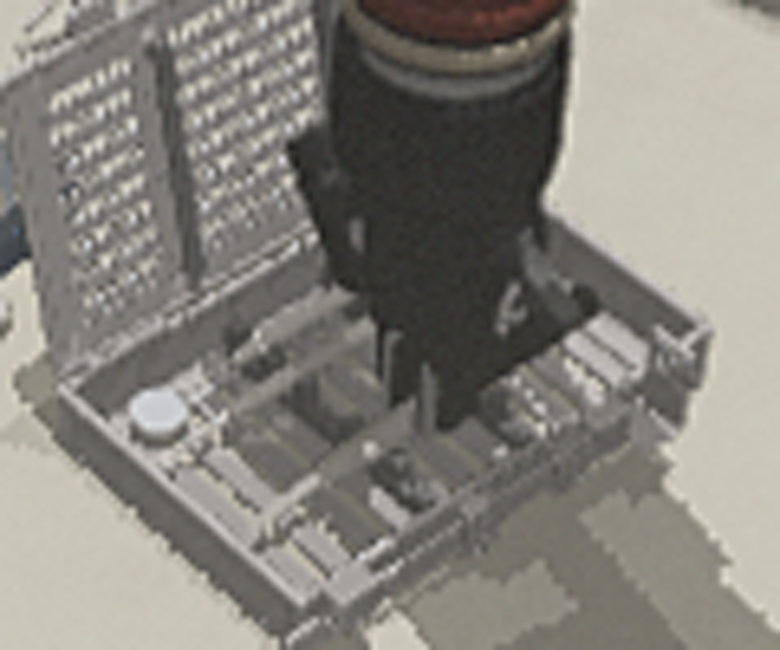

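The elevator sits just behind the front post (post at crop (370,450)) with no contact force. I'll go the last few mm.

{"api": "drive_tool", "payload": {"commands": "1 0.05 -0.01 0 0; 1 0.1 -0.01 0 0; 1 0.13 -0.01 0 0; 1 0.15 -0.01 0 0; 1 0.15 -0.01 0 0"}}

```text
t: 13.35
tool_pos: [0.5172, -0.0611, 0.0186]
tool_rot: [1.273, 1.167, -1.273]
contact_force: [-2.5, 0.9, 5.6]
opening: 0.0113
```

```bash
python3 - <<'E'
from h import *
o=ctrl.get_obs();print(o['opening'],o['contact_force'])
goto(cas(-.0205,0,.0186))
E
```

```text
0.011280546659763682 [-2.5439274   0.92104083  5.57049223]
shift [-0.001 -0.018 -0.022] turn 0.003 cas [-19.8  -0.9  18.6] t 13.35
```

Seated contact of 5.6 N shows at the expected height. I'll release gently, rise and look.

{"api": "drive_tool", "payload": {"commands": "0.7 0 0 0 0; 0.55 0 0 0 0; 0.45 0 0 0 0; 0.45 0 0 0 0; 0.45 -0.3 0 0 0; 0.45 -0.8 0 0 0; 0.45 -1.5 0 0 0; 0.45 -2.2 0 0 0"}}

```text
t: 14.02
tool_pos: [0.5163, -0.0609, 0.1067]
tool_rot: [1.273, 1.168, -1.274]
contact_force: [0.4, 0.1, -0.3]
opening: 0.0233
```

{"api": "drive_tool", "payload": {"commands": "0.45 -1 0 0.8 0; 0.45 -1.8 0 1.6 0; 0.45 -2.6 0 2.4 0; 0.45 -3.2 0 3.2 0; 1 -3.2 0 3.6 0; 1 -3.2 0 3.6 0"}}

```text
t: 14.52
tool_pos: [0.5056, -0.2095, 0.2393]
tool_rot: [1.275, 1.155, -1.274]
contact_force: [-0.6, 0.2, 0.6]
opening: 0.0007
```

```bash
python3 - <<'E'
from h import *
for n,t in(("scene","s14"),("top","t14")):
    p,d=ctrl.get_image(n); cv2.imwrite(f'pics/{t}.png',p); np.save(f'pics/{t}.npy',d)
    crop(p,*((250,110,370,230) if n=="scene" else (290,150,390,240)),6.5,f'pics/{t}c.png')
o=ctrl.get_obs();print(o['opening'],o['contact_force'])
goto(cas(.2,0,.12))
E
```

```text
0.00017255641305287907 [-1.18260632 -0.50128061 -0.15308134]
shift [ 2.879  5.486 -3.648] turn -0.02 cas [ -19.9 -145.5  234.9] t 14.62
```

View pics/s14c.png

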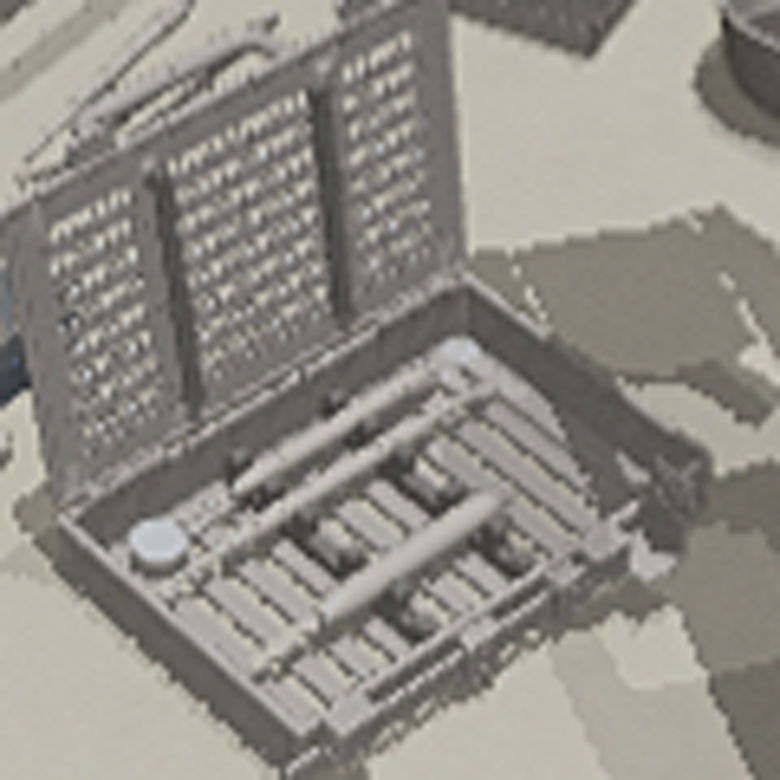

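View pics/t14c.png

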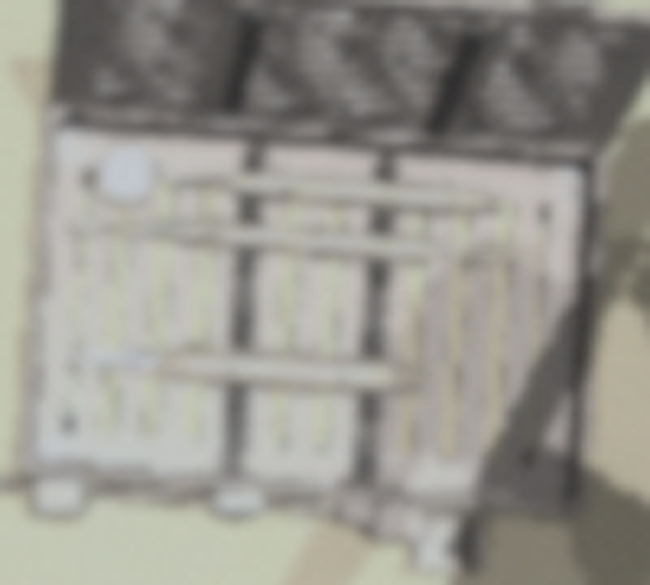

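```bash
python3 - <<'E'
from h import *
f=lambda l:np.array(l)/6.5+[250,110]-.42
g=lambda l:np.array(l)/6.5+[290,150]-.42
for P in(plane("scene",f([(330,608),(500,497)]),.02),plane("top",g([(170,364),(415,376)]),.02)):
    print([np.round(tocas(p)*1000,1) for p in P],np.round(np.mean([tocas(p) for p in P],axis=0)*1000,1))
# lid rod position
print([np.round(tocas(p)*1000) for p in plane("top",np.array([(300,17),(515,30)])/6+[280,130],.143)])
E
```

```text
[array([-19.9,  44.4,  20. ]), array([-21.1, -38.9,  20. ])] [-20.5   2.7  20. ]
[array([-21. ,  48.5,  20. ]), array([-19.6, -39.5,  20. ])] [-20.3   4.5  20. ]
[array([124.,  34., 143.]), array([125., -43., 143.])]
```

The elevator sits at x -20.4 and y about +3.5 mm, parallel to the cassette's y. Now I'll regrasp the rod and guide the lid down.

{"api": "drive_tool", "payload": {"commands": "0.4 0 0.5 -0.5 0; 0.4 0 1 -1 0; 0.4 0 1.5 -1.5 0; 0.4 0 2 -2 0; 0.4 0.1 2.5 -2.5 0; 0.4 0.2 3 -3 0; 0.4 0.4 3.64 -3.6 0; 0.4 0.4 3.64 -3.6 0"}}

```text
t: 15.28
tool_pos: [0.6632, -0.068, 0.2134]
tool_rot: [1.269, 1.176, -1.271]
contact_force: [-1.1, -0.3, -0.9]
opening: 0.0254
```

```bash
python3 - <<'E'
from h import *
p,d=ctrl.get_image("top");crop(p,290,100,390,190,6.5,'pics/t15.png')
goto(cas(.1265,-.002,.134)); print(ctrl.get_obs()['opening'])
E
```

```text
shift [2.003 0.047 0.131] turn 0.058 cas [125.    3.1 214.1] t 15.33
0.025550027097318462
```

View pics/t15.png

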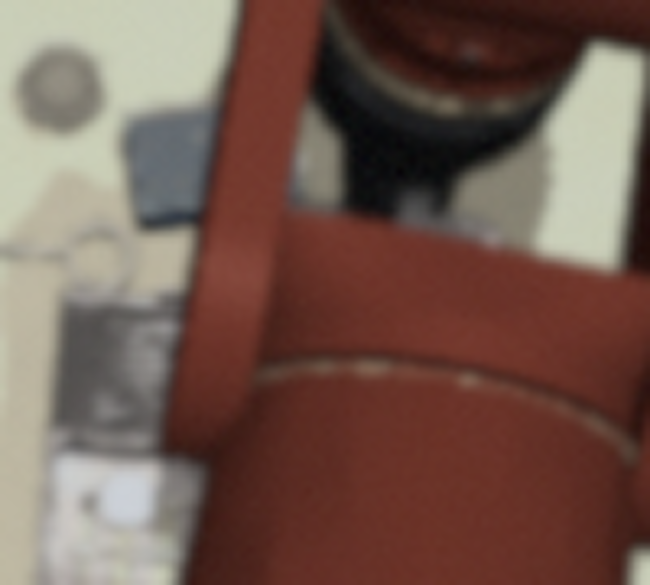

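The arm hides the rod from above, but its grasp position is known from the opening move. I'll descend with the force check on.

{"api": "drive_tool", "payload": {"commands": "0.4 0.3 0.05 0.1 0; 0.4 0.7 0.05 0.1 0; 0.4 1.1 0.05 0.1 0; 0.4 1.5 0.05 0.1 0; 0.4 1.8 0.05 0.1 0; 0.4 2 0.05 0.1 0; 0.4 2 0.05 0.1 0"}}

```text
t: 15.92
tool_pos: [0.6618, -0.078, 0.1349]
tool_rot: [1.272, 1.17, -1.277]
contact_force: [-0.8, -0.9, -0.7]
opening: 0.0257
```

```bash
python3 - <<'E'
from h import *
p,d=ctrl.get_image("scene");crop(p,230,60,370,200,5,'pics/s16.png')
goto(cas(.1265,-.002,.134)); print(ctrl.get_obs()['opening'])
E
```

```text
shift [ 0.063 -0.003 -0.077] turn -0.004 cas [126.6  -5.1 136.5] t 15.97
0.02547450555032965
```

View pics/s16.png

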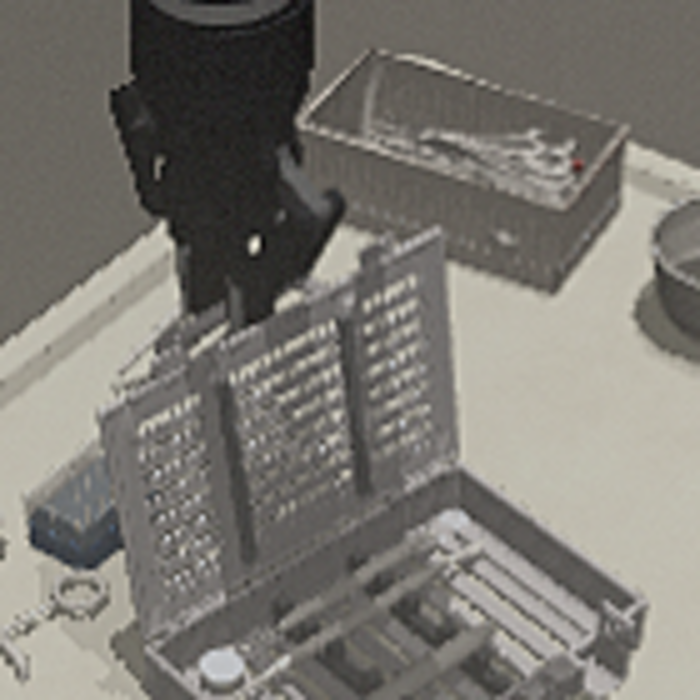

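{"api": "drive_tool", "payload": {"commands": "1 0 0 0 0; 1 0 0 0 0; 1 0 0 0 0; 1 0 0 0 0; 1 0 0 0 0", "newtons": 30}}

```text
t: 16.38
tool_pos: [0.6625, -0.0781, 0.1387]
tool_rot: [1.271, 1.169, -1.276]
contact_force: [-6.1, -0.0, 1.7]
opening: 0.0075
```

```bash
python3 - <<'E'
from h import *
o=ctrl.get_obs();print(o['opening'],o['contact_force'],tocas(o['tool_pos']))
r=np.hypot(115,40)+1.;a0=np.arctan2(40,115)
f=lambda th:np.array([-r*np.cos(a0+th),r*np.sin(a0+th)])/40
for th in np.arange(1.74,-.03,-.1): print(round(th,2),np.round(f(th)-f(1.74),2))
E
```

```text
0.007496247875780987 [-6.08263158 -0.00894785  1.67535856] [ 0.12644704 -0.00508365  0.13871907]
1.74 [0. 0.]
1.64 [-0.28  0.13]
1.54 [-0.56  0.24]
1.44 [-0.86  0.32]
1.34 [-1.16  0.36]
1.24 [-1.47  0.38]
1.14 [-1.78  0.37]
1.04 [-2.08  0.32]
0.94 [-2.38  0.25]
0.84 [-2.67  0.14]
0.74 [-2.94  0.01]
0.64 [-3.2  -0.15]
0.54 [-3.45 -0.33]
0.44 [-3.68 -0.54]
0.34 [-3.88 -0.77]
0.24 [-4.06 -1.02]
0.14 [-4.21 -1.28]
0.04 [-4.34 -1.56]
```

Rod gripped (7.5 mm, as on the first grasp). Following the arc back.

{"api": "drive_tool", "payload": {"commands": "1 -0.13 -0.28 0 0; 1 -0.24 -0.56 0 0; 1 -0.32 -0.86 0 0; 1 -0.36 -1.16 0 0; 1 -0.38 -1.47 0 0; 1 -0.37 -1.78 0 0; 1 -0.32 -2.08 0 0; 1 -0.25 -2.38 0 0"}}

```text
t: 17.05
tool_pos: [0.5712, -0.0691, 0.1517]
tool_rot: [1.278, 1.161, -1.266]
contact_force: [1.5, 3.6, 4.3]
opening: 0.007
```

```bash
python3 - <<'E'
from h import *
o=ctrl.get_obs();print(o['opening'],o['contact_force'],tocas(o['tool_pos']))
E
```

```text
0.007047886671817669 [1.50600449 3.63710731 4.34398298] [ 0.03470205 -0.00408536  0.15167574]
```

{"api": "drive_tool", "payload": {"commands": "1 0.11 -0.29 0 0; 1 0.24 -0.56 0 0; 1 0.4 -0.82 0 0; 1 0.58 -1.07 0 0; 1 0.79 -1.3 0 0; 1 1.02 -1.5 0 0; 1 1.27 -1.68 0 0; 1 1.45 -1.78 0 0"}}

```text
t: 17.72
tool_pos: [0.4972, -0.0619, 0.0906]
tool_rot: [1.275, 1.169, -1.272]
contact_force: [-5.2, 5.2, 4.0]
opening: 0.0069
```

```bash
python3 - <<'E'
from h import *
o=ctrl.get_obs();print(o['opening'],o['contact_force'],tocas(o['tool_pos']))
p,d=ctrl.get_image("scene");crop(p,240,80,380,220,5,'pics/s17.png')
E
```

```text
0.006899952390970714 [-5.17287196  5.1985426   4.0476383 ] [-0.03961349 -0.00339003  0.09061831]
```

View pics/s17.png

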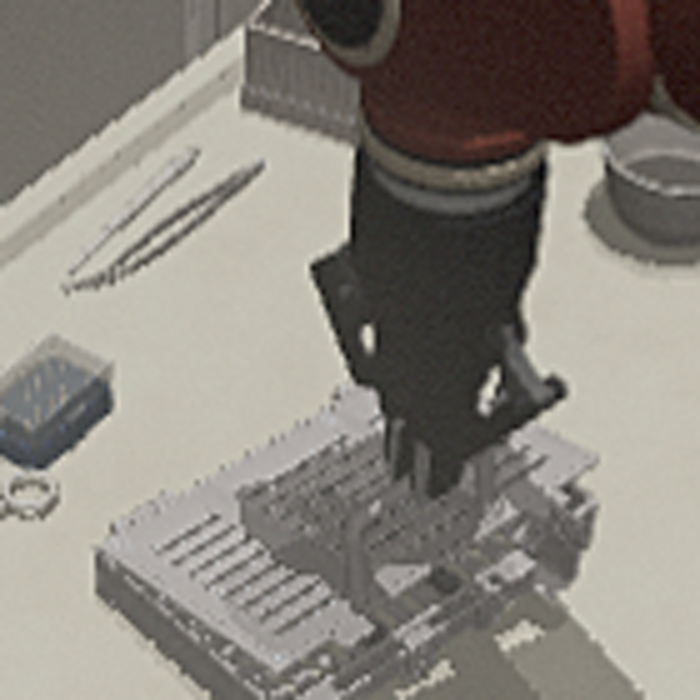

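{"api": "drive_tool", "payload": {"commands": "1 0.2 -0.09 0 0; 1 0.35 -0.14 0 0; 1 0.5 -0.18 0 0; 1 0.6 -0.21 0 0; 1 0.68 -0.23 0 0; 1 0.74 -0.24 0 0; 1 0.74 -0.24 0 0"}}

```text
t: 18.35
tool_pos: [0.4887, -0.0612, 0.0691]
tool_rot: [1.273, 1.174, -1.275]
contact_force: [-29.5, 12.0, 51.6]
opening: 0.0073
```

```bash
python3 - <<'E'
from h import *
o=ctrl.get_obs();print(o['opening'],o['contact_force'],tocas(o['tool_pos']))
p,d=ctrl.get_image("scene");crop(p,240,80,380,220,5,'pics/s18.png')
E
```

```text
0.007304947210011142 [-29.5044315  11.9671384  51.5743721] [-0.04822172 -0.00338127  0.06908577]
```

View pics/s18.png

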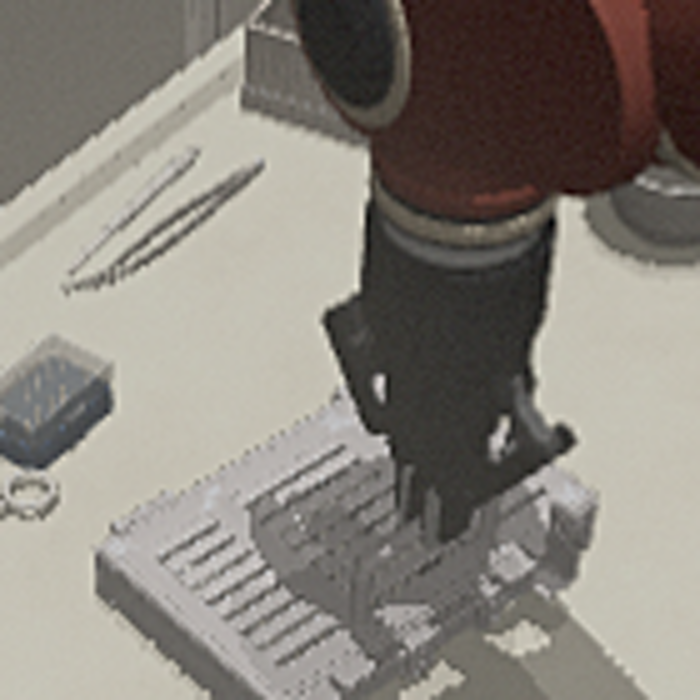

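The lid has bottomed out, with 51 N pressing it and rod x at -48.2 as when it was shut before. I'll relax the force, release and rise.

{"api": "drive_tool", "payload": {"commands": "1 -0.1 0.03 0 0; 1 -0.18 0.06 0 0; 0.4 -0.18 0.06 0 0; 0.4 -0.18 0.06 0 0; 0.4 -0.18 0.06 0 0; 0.4 -0.6 0.06 0 0; 0.4 -1.2 0.06 0 0; 0.4 -1.8 0.06 0 0"}}

```text
t: 19.07
tool_pos: [0.4905, -0.0629, 0.1324]
tool_rot: [1.273, 1.168, -1.274]
contact_force: [1.4, 0.0, -0.2]
opening: 0.0257
```

{"api": "drive_tool", "payload": {"commands": "1 0 -0.4 -0.4 0; 1 0 -0.9 -0.8 0; 1 0 -1.5 -1.5 0; 1 0 -2 -2.3 0; 1 0 -2 -2.3 0"}}

```text
t: 19.48
tool_pos: [0.4169, 0.0394, 0.1319]
tool_rot: [1.271, 1.171, -1.269]
contact_force: [1.2, -0.1, 0.7]
opening: -0.0001
```

```bash
python3 - <<'E'
from h import *
for n,t in(("scene","s19"),("top","t19")):
    p,d=ctrl.get_image(n); cv2.imwrite(f'pics/{t}.png',p); np.save(f'pics/{t}.npy',d)
    crop(p,*((240,130,380,240) if n=="scene" else (280,140,400,240)),5 if n=="scene" else 6,f'pics/{t}c.png')
    uv,P=cloud(n,d); Q=np.array([tocas(p) for p in P[(abs(P[:,0]-.53)<.1)&(abs(P[:,1]+.06)<.12)]])
    for y in(-.08,.08):
        print(n,y,[(int(x*1000),round(float(np.median(Q[m,2]))*1000,1)) for x in(-.058,-.04,-.02,0,.02,.04) if (m:=(abs(Q[:,1]-y)<.012)&(abs(Q[:,0]-x)<.005)).any()])
goto(cas(-.08,-.04,.048))
E
```

```text
scene -0.08 [(-58, 37.5), (-40, 36.4)]
scene 0.08 [(-58, 37.3), (-40, 36.8), (-20, 36.4), (0, 36.8), (20, 37.2), (40, 36.7)]
top -0.08 [(-58, 37.0), (-40, 35.8), (-20, 36.0), (0, 35.1), (20, 34.7), (40, 35.1)]
top 0.08 [(-58, 38.0), (-40, 36.1), (-20, 36.4), (0, 35.5), (20, 35.9), (40, 35.0)]
shift [2.118 1.136 3.197] turn 0.029 cas [-125.9   87.8  132.6] t 19.58
```

View pics/s19c.png

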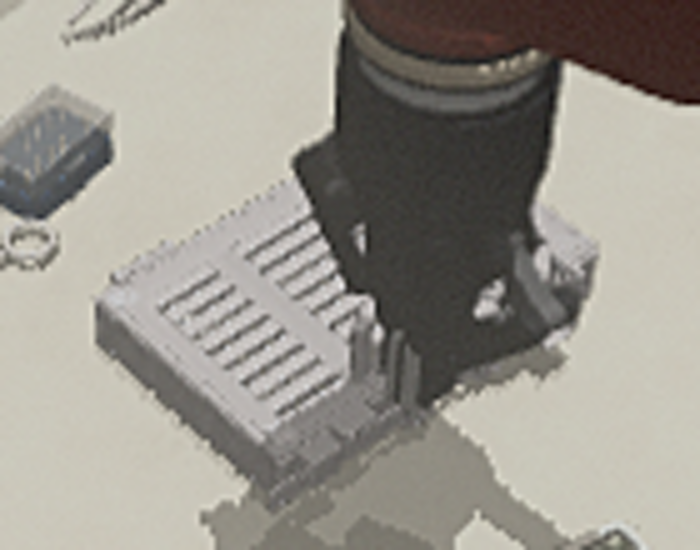

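View pics/t19c.png

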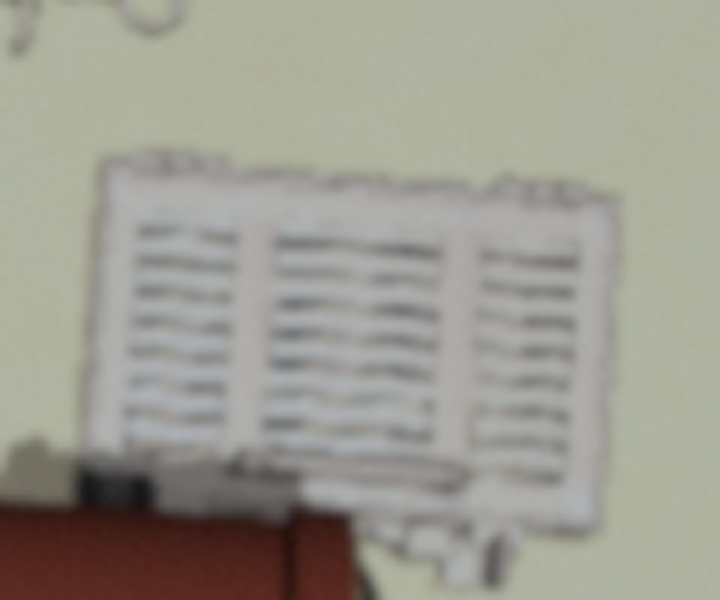

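The lid is shut: its surface is about 37 mm up all over. Before pushing the tab home I'll check the shut gripper's outline against the handle, using depth.

```bash
python3 - <<'E'
from h import *
o=ctrl.get_obs();t=tocas(o['tool_pos']);print(t,o['q'][5])
for n,k in(("scene","s19"),("top","t19")):
    uv,P=cloud(n,np.load(f'pics/{k}.npy')); Q=np.array([tocas(p) for p in P[(P[:,2]>.11)&(P[:,2]<.3)]])-t
    Q=Q[(abs(Q[:,0])<.09)&(abs(Q[:,1])<.07)]
    for z in np.arange(-.01,.12,.01):
        m=abs(Q[:,2]-z)<.005
        if m.sum()>2: print(n,round(z,3),m.sum(),np.round([*np.percentile(Q[m,0],[2,98])*1000,*np.percentile(Q[m,1],[2,98])*1000]))
E
```

```text
[-0.12590885  0.08778164  0.13256952] -0.00548447249129269
scene 0.0 7 [-10.   2.   9.  13.]
scene 0.01 45 [-16.  10.  -3.  14.]
scene 0.02 49 [-17.  10.  -2.  14.]
scene 0.03 41 [-17.   8.   4.  14.]
scene 0.04 35 [-17.  12.   8.  16.]
scene 0.05 134 [-35.  30.  -6.  17.]
scene 0.06 114 [-43.  37.  -8.  18.]
scene 0.07 150 [-50.  45.   4.  20.]
scene 0.08 147 [-57.  51.   6.  20.]
scene 0.09 282 [-64.  56.  -9.  21.]
scene 0.1 178 [-57.  14.  -2.  22.]
scene 0.11 120 [-45. -11.  -5.  22.]
top 0.08 3 [-51. -49.  -8.  12.]
top 0.09 141 [-62.  58. -10.  14.]
top 0.1 27 [-55.  52.  -5.  10.]
```

The fingers stay within ±17 mm up to 45 mm above the tip, so they clear the handle. I'll go to the +y side of the tab.

{"api": "drive_tool", "payload": {"commands": "1 0 0.3 0.8 0; 1 0 0.6 1.6 0; 1 0 0.9 2.4 0; 1 0 1.05 3.1 0; 1 0.5 1.05 3.14 0; 1 1.1 1.05 3.14 0; 1 1.4 1.05 3.14 0; 1 1.4 1.05 3.14 0"}}

```text
t: 20.25
tool_pos: [0.4479, -0.0932, 0.0728]
tool_rot: [1.273, 1.172, -1.278]
contact_force: [-0.3, 0.5, -0.4]
opening: -0.0002
```

```bash
python3 - <<'E'
from h import *
p,d=ctrl.get_image("scene");crop(p,270,80,400,210,5,'pics/s20.png')
goto(cas(-.083,-.038,.05))
E
```

```text
shift [ 0.614  0.052 -0.019] turn -0.01 cas [-85.  -38.8  74.6] t 20.3
```

View pics/s20.png

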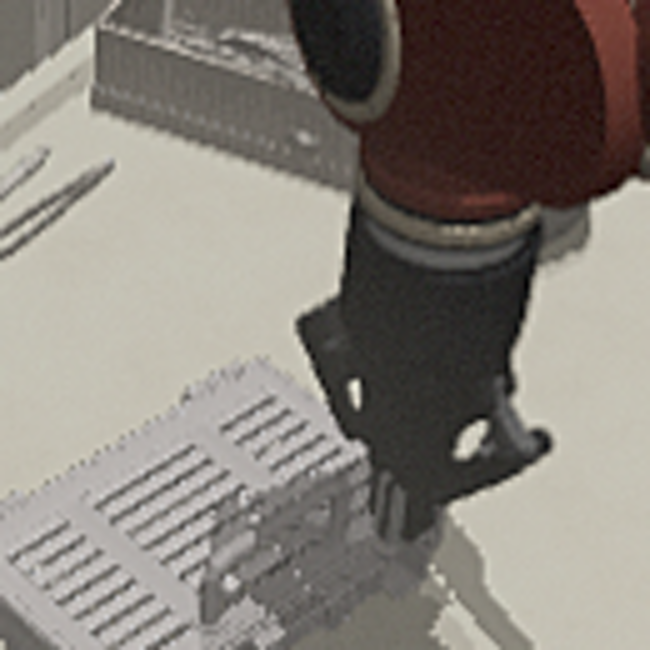

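{"api": "drive_tool", "payload": {"commands": "1 0.3 0.02 0 0; 1 0.6 0.02 0 0; 1 0.6 0.02 0 0; 1 0.6 0.02 0.1 0; 1 0.6 0.02 0.2 0; 1 0.6 0.02 0.3 0; 1 0.6 0.02 0.4 0; 1 0.6 0.02 0.5 0"}}

```text
t: 20.97
tool_pos: [0.4498, -0.1135, 0.0531]
tool_rot: [1.274, 1.165, -1.272]
contact_force: [0.5, 1.7, 1.5]
opening: -0.0001
```

{"api": "drive_tool", "payload": {"commands": "1 0 0 0.1 0; 1 0 0 0.2 0; 1 0 0 0.3 0; 1 0 0 0.35 0; 1 0 0 0.4 0; 1 0 0 0.45 0; 1 0 0 0.5 0"}}

```text
t: 21.55
tool_pos: [0.4476, -0.1292, 0.0518]
tool_rot: [1.282, 1.173, -1.269]
contact_force: [3.4, 20.4, 5.2]
opening: 0.0004
```

```bash
python3 - <<'E'
from h import *
p,d=ctrl.get_image("scene");crop(p,270,80,400,210,5,'pics/s21.png')
goto(cas(-.083,-.0722,.05))
E
```

```text
shift [ 0.048  0.004 -0.062] turn -0.018 cas [-83.2 -74.7  51.9] t 21.6
```

View pics/s21.png

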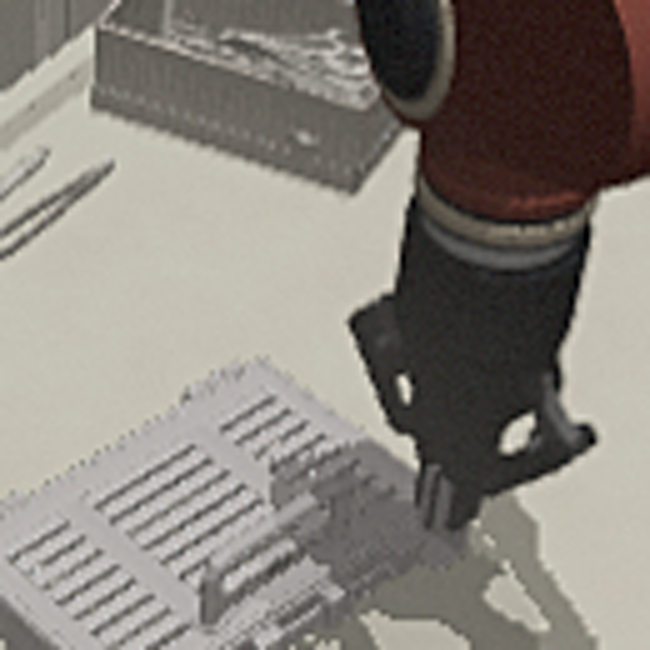

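The bar met its stop with 20 N at the expected home position. I'll retreat and check.

{"api": "drive_tool", "payload": {"commands": "1 0 0 -0.2 0; 1 0 0 -0.35 0; 1 -0.5 0 -0.35 0; 1 -1.2 0 -0.3 0; 1 -2 0 0 0; 1 -2.6 -0.4 0.8 0; 1 -2.8 -0.8 1.6 0; 1 -2.8 -1 2.4 0"}}

```text
t: 22.27
tool_pos: [0.3993, -0.2272, 0.1678]
tool_rot: [1.27, 1.16, -1.271]
contact_force: [0.2, 0.2, -0.6]
opening: 0.0003
```

{"api": "drive_tool", "payload": {"commands": "1 0 -0.2 0.8 0; 1 0 -0.4 1.5 0; 1 0 -0.4 1.5 0"}}

```text
t: 22.52
tool_pos: [0.3762, -0.2873, 0.1643]
tool_rot: [1.274, 1.163, -1.279]
contact_force: [0.7, 0.3, -0.2]
opening: -0.0001
```

```bash
python3 - <<'E'
from h import *
for n,t in(("scene","s22"),("top","t22")):
    p,d=ctrl.get_image(n); cv2.imwrite(f'pics/{t}.png',p); np.save(f'pics/{t}.npy',d)
    crop(p,*((240,140,380,240) if n=="scene" else (280,150,400,250)),5 if n=="scene" else 6,f'pics/{t}c.png')
    uv,P=cloud(n,d); Q=np.array([tocas(p) for p in P[(abs(P[:,0]-.53)<.12)&(abs(P[:,1]+.06)<.13)]])
    m=(Q[:,0]<-.068)&(Q[:,0]>-.095)&(Q[:,2]>.05)&(Q[:,2]<.08); print(n,"tab",np.round(np.median(Q[m],0)*1000,1),m.sum())
    uv,P=cloud(n,np.load(f"pics/{n}0.npy")); Q=np.array([tocas(p) for p in P[(abs(P[:,0]-.53)<.12)&(abs(P[:,1]+.06)<.13)]])
    m=(Q[:,0]<-.068)&(Q[:,0]>-.095)&(Q[:,2]>.05)&(Q[:,2]<.08); print(n,"tab at start",np.round(np.median(Q[m],0)*1000,1),m.sum())
print(ctrl.get_obs())
E
```

```text
scene tab [-81.  -86.1  58.7] 42
scene tab at start [-80.2 -84.1  58.6] 40
top tab [-80.1 -85.4  61.1] 24
top tab at start [-80.2 -83.7  61. ] 24
{'t': 22.6167, 'q': array([-8.02654007e-01, -2.74630025e-01,  2.02854435e+00, -3.75960431e-04,
        1.38840208e+00, -7.13266038e-01]), 'dq': array([ 0.03855489, -0.00838439,  0.01087567,  0.00784253,  0.00099528,
        0.00127936]), 'effort': array([-1.10094544e+00, -2.40138656e+01, -3.65151358e+01, -8.95318016e-02,
       -4.69346065e-02, -2.81418173e-02]), 'tool_pos': array([ 0.37737197, -0.2839812 ,  0.1637605 ]), 'tool_rot': array([ 1.27449435,  1.1663779 , -1.27516706]), 'contact_force': array([-0.48221674,  0.46826399, -0.22171937]), 'wrist_torque': array([ 0.03383436, -0.05233734, -0.02848772]), 'opening': -0.0001800470152710612}
```

View pics/s22c.png

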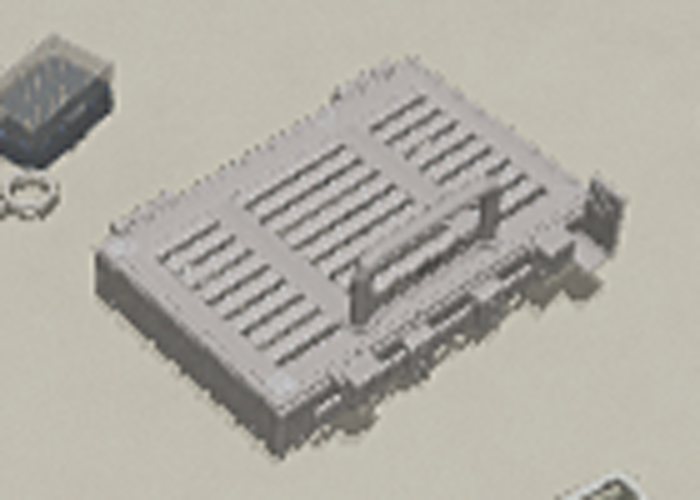

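View pics/t22.png

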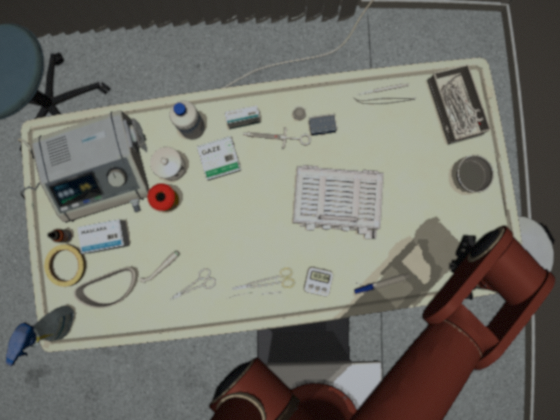

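The bar is home, with the tab at y ≈ -86 mm as specified. The lid is shut, the bystanders are unmoved and the robot is clear, so I'm handing in.

```bash
python3 -c "
from station import ctrl
print(ctrl.finish_job()); print(ctrl.get_obs()['t'])"
```

```text
the job is handed in; nothing more can be done
None
the job is handed in; nothing more can be done
```

I finished the job and handed it in at about 22.6 s of the 64 s allowed. The hand-in gives no verdict. I slid the lock bar to its stop, swung the lid back to its stop, laid the elevator in the front notch and shut the lid. Then I pushed the bar home.

**Last checks:**
- **Elevator:** with the lid still open, its middle was about 20.4 mm in front of the cassette's centre. That matches my measured notch (21 mm by camera, aimed at 20.5 mm). It was 3 to 4.5 mm to +y and parallel within about 1°. I could not see it after the lid closed.
- **Curette and mirror:** both were still in their notches in that same open-lid view. They were also hidden once the lid closed.
- **Lid:** depth showed its top about 35 to 38 mm up all over, and 37 to 38 mm along the front edge. The nominal shut height is 37.5 mm.
- **Lock bar:** the tab is at y of about -86 mm, and it met its stop at 20 N. It now reads about 2 mm farther home than at the start, so it may not have been fully home then.
- **Gauze packet, sharps pot and contra-angle:** they look unmoved in the final top view, judged by eye rather than measured.
- **Robot:** it is clear of everything, with no contact force.

**Force and frame notes:** pressing the lid shut briefly reached about 60 N at the wrist (limit 120 N) through the handle grip. The handle rod sat about 1.5 mm farther back than the cameras suggested, and I allowed for that when placing the elevator.

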